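# Clamp the lid on the wall-plug canister

### The arm

A 6-joint arm with a two-finger parallel gripper is mounted at the origin on the work surface. World frame = base frame: x ahead of the robot, y to its left, z up, the work surface at z = 0. Lengths are in m, angles in rad, forces in N, time in s.
With the tool pointing down it reaches from about 0.425 to 0.95 m from the base axis. Payload 3.5 kg.
Tool frame: the origin (TCP) lies midway between the tips of the shut fingers; the grasp point (between the pads) lies 19 mm behind it; x points along the fingers, y is the direction in which the jaws open and shut, and the axes are right-handed (so a half turn about x gives the same grasp; the last joint's range is limited). The gripper opens to 85 mm and grips with 20 to 120 N. Pads are 22 mm wide; open, the fingers measure 114 mm over their backs; the gripper's body (76 mm by 85 mm) begins 54 mm behind the grasp point. The pads swing forward as they close: fully open they stand 13 mm farther back than shut.
Start: joints at [1.051, 0.286, 1.577, -0, 1.279, -0.15], TCP at [0.244, 0.629, 0.231] pointing down, gripper open.
Joint ranges: [-2.77, 2.77], [-0.9, 2.22], [0.21, 2.48], [-1.53, 4.67], [0.24, 2.81], [-2.84, 2.84]. Speed limits (rad/s): [2.79, 2.79, 3.14, 3.14, 3.14, 3.14].

### API

Orientations are given as a unit quaternion [x, y, z, w].
In Python, from plant import sensors, optics, ctrl gives the robot as it stands.
- The arm moves only by the tool arm_command, never from a script. Its argument "increments" is a list that holds one entry, the list of rows, each a list of 4 numbers: the shift along the tool's x, y, z in cm, then the turn about the tool's x in rad. A call has 1 to 20 rows; each row shifts and turns the commanded pose from where the row before left it, along the tool's axes as they then stand; what a row does not reach is not made up. A row lasts 1/8 s, in which the tool goes at most 62.5 mm and 10.7 degrees, less where a joint would pass 70% of its speed; a pose out of reach is approached as far as the arm can. A call with a gripper value outside its range is refused whole. "grip" is the finger opening in cm, from 0 to 8.54, set as the call begins (left out, the last holds). The fingers move at their own pace and stop on an object; "grip_force" is the grip in N (left out, the last holds). Time passes only in rows, so rows that do not move let the fingers close. It gives the time, the measured TCP pose, the force and the opening at its end, in the units of the state.
- sensors.get_state(): the state, without advancing time (a new reading comes with each control period).
- optics.read_camera(name): name is "side" or "top" or "wrist"; returns the picture (400x640x3 uint8, blue, green, red); there is no depth.
- optics.camera_model(name): a dict with "camera_matrix" (3x3 intrinsics, pixels), "world_from_camera" (4x4, takes a point from camera to world coordinates); the wrist camera has in their place "mount" (4x4, takes a point from camera to tool coordinates, whose origin is the TCP and whose axes are the tool frame's). Camera axes: x right, y up, looking along -z (the intrinsics and any distortion apply to the point x, -y, -z); pixel columns grow to the right and rows downward; lengths in m; the calibration is good to about 2 mm. A picture is of the moment at which its call begins: read the wrist's pose just before it. camera_model takes no time and is no camera call.
- ctrl.sign_off(): hands the job in, once; it reports no verdict.
Trained networks look in the newest picture that a camera, given by its name, has taken for a name from the list of things; names that differ only in an ending like _2 or _b are one class to them, and where a whole thing is asked for, a point or a joint stands for the part that bears it (a point fixed in the world has none). Each returns a list of dicts, best first, with "conf" (0 to 1); they miss things now and then, are a little off and sometimes report something else, mostly with a low value. They report only what shows in the picture. A call takes as long as a camera call.
- optics.boxes_of(camera, query): "at" ([row, column] in pixels, amid what is visible of it).
- optics.place_of(camera, query): "at" ([row, column] in pixels: a listed point, or the origin of a listed thing).
The state is a dict: "time": time; "qpos": joint angles; "dq": joint speeds; "joint_efforts": joint torques, N m; "eef_pos": TCP position; "tcp_rot": TCP orientation; "contact_force": force on the tool from outside, world axes, zero at the start; "wrist_torque": the same for the moment, N m; "opening": opening from 0.0 (shut) to 1.0 (fully open).
Only numpy, scipy, OpenCV 4.12 (cv2) and the standard library are available. Lean on these libraries where they do the work, as an engineer would, in place of code of your own. Each camera call takes 0.05 s, during which the arm holds its last target.

### The job

Close up the leaning stock canister: put the orange lid on its open mouth, fully home and flush with the rim, then swing the wire bail up over the lid until it snaps over centre, stands straight across the middle of the lid and clamps it. Let go, and leave the other things on the table where they are.

Things in the scene. Friction and masses are not known exactly. Their poses are not given: they have to be found in the camera images.
- lid_center (a point): Loose orange lid, 120 g, round about z; point on its axis half-way up its 54 mm. From the foot up: black plug 58 mm wide (51 at its foot), 12 tall; flange 72 wide, 10 tall (its top 5 mm below this point); grip boss 48 wide, 32 tall, straight for 26 mm, then bevelled to a flat top 28 wide. Starts standing on its plug on the table. Grip the boss, fingertips just above the flange.
- canister_seat (a point): Where lid_center lies when the lid is home: on the axis of the fixed blue-grey canister, 15 mm out from its rim. z = canister's axis out of the mouth, leaning 30 degrees from vertical roughly towards the robot; x = along the bail's hinge line, up the slope, away from the robot; y level, to the side of the open bail. Canister 72 mm outside, 100 long, mouth 62 inside; the lid's flange rests on the rim.
- bail (a joint): Angle of the wire bail, rad: 0 = shut, along the canister's axis across the lid's middle; positive = open, leaning to +y of canister_seat. Starts at 0.9 to 1.2, stays where left (light friction; stops at -0.08 and 1.35). It is sprung along the axis: near 0.5 its wire meets the lid's bevel and must be pushed up over its edge (some 4 to 10 N, till about 0.2); push on to 0, where it stays and clamps.
- bail_grip (a point): Middle of the red roller at the bail's outer end, 12 mm diameter, 52 long, lying along the hinge line (its x), 91 mm from it; z points outward. The bail's wire crossbar (6 mm, 92 wide between its legs) lies 32 mm nearer the hinge; two thin wires at 24 mm either side join roller and crossbar. Push the roller from its outer side with shut fingers, or pinch it, in an arc about the hinge line.
- bail_pivot (a point): Point on the canister's axis, 15 mm below the rim, 30 mm inward of canister_seat, through which the bail's hinge line passes; axes as canister_seat (hinge line along x).
- screw_box_center (a point): Centre of a loose cardboard box of screws, 70 x 50 x 40 mm; to be left alone.
- tape_roll: Loose yellow roll of tape, 72 mm wide, 25 mm tall, lying flat; origin under its centre; to be left alone.
- bolt: Loose big bolt standing on its head, 36 mm wide, 75 mm tall; origin under its centre; to be left alone.
- screwdriver: Loose screwdriver lying flat near the table's left front; to be left alone.
- wrench: Loose wrench lying flat near the table's right front; to be left alone.

How it is judged:
On the way:
1. the lid is home on the rim while the bail is still open (distance between lid_center and canister_seat below 0.006 m and angle between the z axis of lid_center and the z axis of canister_seat, either way round below 0.1 rad and value of joint bail above 0.5 rad), for 0.2 s.
At the end, for the whole second after the job is handed in: The lid is home on the canister (its centre within 6 mm of its seat, its axis within 0.1 rad of the canister's) and the bail is over centre, within 0.15 rad of shut, and at rest (distance between lid_center and canister_seat below 0.006 m and angle between the z axis of lid_center and the z axis of canister_seat, either way round below 0.1 rad and value of joint bail between -0.15 and 0.15 rad and velocity of joint bail between -0.1 and 0.1 rad/s); the robot touches nothing.
It fails at once if a bystander is moved more than 50 mm (distance of any of screw_box_center, tape_roll, bolt, screwdriver, wrench from where it was at the start of the episode above 0.05 m).
It also fails if it takes over 67 s, if anything falls off the work surface, if the arm or the gripper's body presses on something with over 40 N, if the wrist force passes 120 N, or if a joint passes its speed limit or range.

## Working session

There is one attempt and no reset: what is moved stays moved. The work goes in short steps, Python scripts to look and compute and a tool call to move; the robot and the scene stay as the last step left them, time stands still between calls to the robot, and variables do not carry over. Pictures are saved under pics/ and viewed, and the job is handed in when it is done.

Besides the shell and the picture viewer there is one more tool, called after "Emit:" as name([rows], argument=value, ...), one row to a line, values as JSON. arm_command: Moves the arm, as the interface text tells. Its arguments: {"type":"object","properties":{"increments":{"type":"array","items":{"type":"array","items":{"type":"array","items":{"type":"number"}}}},"grip":{"type":"number"},"grip_force":{"type":"number"}},"required":["increments"]}

```bash
ls; mkdir -p pics; python3 - <<'E'
from plant import sensors, optics, ctrl
import cv2,numpy as np
s=sensors.get_state();print({k:np.round(v,3) for k,v in s.items()})
for c in ["side","top","wrist"]:
    im=optics.read_camera(c);cv2.imwrite(f"pics/{c}0.png",im)
    m=optics.camera_model(c);print(c,{k:np.round(v,4).tolist() if not isinstance(v,str) else v for k,v in m.items()})
    if c!="wrist":
      for q in ["lid_center","canister_seat","bail_grip","bail_pivot","tape_roll","bolt","screw_box_center"]:
        print(c,q,[(np.round(d["at"],1).tolist(),round(d["conf"],2)) for d in optics.place_of(c,q)][:2])
print(sensors.get_state()["time"])
E
```

```text
pics
{'time': np.float64(0.0), 'qpos': array([ 1.051,  0.287,  1.578, -0.   ,  1.279, -0.15 ]), 'dq': array([-0.001,  0.   , -0.001,  0.002, -0.001, -0.001]), 'joint_efforts': array([-1.0000e-03, -4.0597e+01, -2.9263e+01, -0.0000e+00,  6.0000e-03,
        0.0000e+00]), 'eef_pos': array([0.244, 0.629, 0.23 ]), 'tcp_rot': array([ 0.129,  0.695, -0.131,  0.695]), 'contact_force': array([-0.592, -0.013, -0.417]), 'wrist_torque': array([-0.001, -0.013,  0.002]), 'opening': np.float64(0.996)}
side {'camera_matrix': [[509.2742, 0.0, 313.776], [0.0, 509.2742, 203.0604], [0.0, 0.0, 1.0]], 'world_from_camera': [[-0.951, 0.1726, -0.2566, 0.1565], [-0.3092, -0.551, 0.7751, 1.1247], [-0.0076, 0.8165, 0.5774, 0.969], [0.0, 0.0, 0.0, 1.0]]}
side lid_center [([177.5, 315.8], 0.51)]
side canister_seat [([189.2, 300.1], 0.64)]
side bail_grip [([201.1, 290.1], 0.49)]
side bail_pivot [([196.6, 300.5], 0.71)]
side tape_roll [([325.9, 304.1], 0.93)]
side bolt [([305.1, 226.2], 0.7), ([201.8, 288.2], 0.22)]
side screw_box_center [([185.4, 366.7], 0.83), ([303.3, 230.0], 0.72)]
top {'camera_matrix': [[368.0397, 0.0, 314.0081], [0.0, 368.0397, 202.429], [0.0, 0.0, 1.0]], 'world_from_camera': [[-0.0088, 0.9938, -0.1108, 0.4148], [-0.9999, -0.0102, -0.0118, 0.0206], [-0.0129, 0.1107, 0.9938, 1.2283], [0.0, 0.0, 0.0, 1.0]]}
top lid_center []
top canister_seat [([191.6, 330.6], 0.75)]
top bail_grip [([190.3, 307.9], 0.51)]
top bail_pivot [([187.1, 331.2], 0.74)]
top tape_roll [([232.6, 228.2], 0.69)]
top bolt [([170.4, 229.9], 0.56)]
top screw_box_center [([239.6, 411.9], 0.73), ([184.4, 331.8], 0.72)]
wrist {'camera_matrix': [[305.3806, 0.0, 316.6424], [0.0, 305.3806, 196.6681], [0.0, 0.0, 1.0]], 'mount': [[0.0008, 0.2597, -0.9657, -0.1439], [1.0, -0.0014, 0.0004, 0.0007], [-0.0012, -0.9657, -0.2597, -0.0665], [0.0, 0.0, 0.0, 1.0]]}
0.85
```

View pics/side0.png

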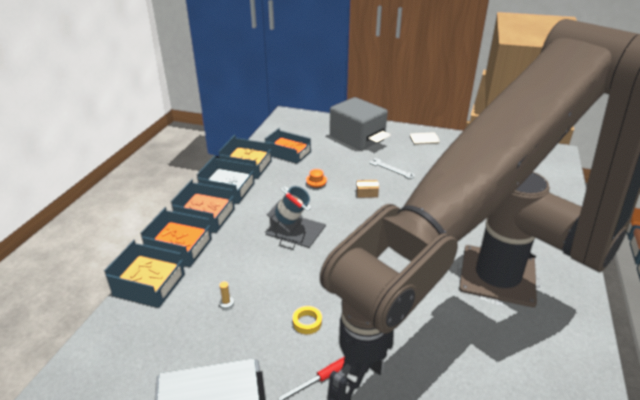

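View pics/top0.png

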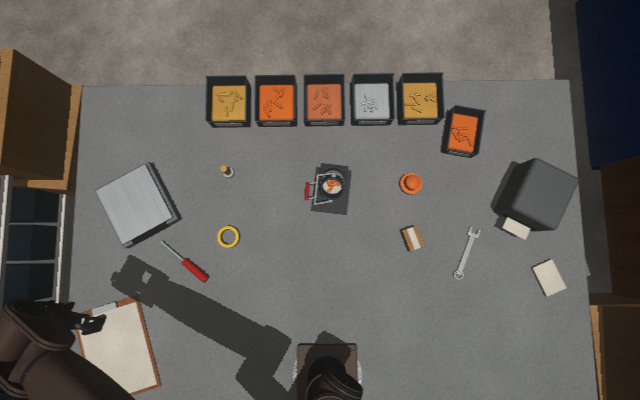

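View pics/wrist0.png

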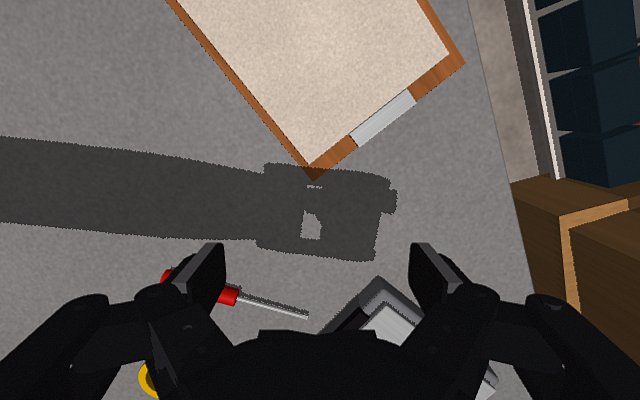

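The side view shows the lid at about (178,316) in row, column and the canister at about (200,295). In the top view the lid is at (183,411) and the canister at (188,331), with the red roller on its left at (190,308). I'll triangulate these.

```bash
cat > h.py <<'E'
from plant import sensors, optics, ctrl
import cv2,numpy as np
from scipy.spatial.transform import Rotation as R
from scipy.optimize import least_squares
def cam(name,st=None):
    m=optics.camera_model(name);K=np.array(m["camera_matrix"])
    if name=="wrist":
        T=np.eye(4);T[:3,:3]=R.from_quat(st["tcp_rot"]).as_matrix();T[:3,3]=st["eef_pos"]
        W=T@np.array(m["mount"])
    else: W=np.array(m["world_from_camera"])
    return K,W,m.get("distortion",None)
def ray(c,at):
    K,W,_=c
    d=np.array([(at[1]-K[0,2])/K[0,0],-(at[0]-K[1,2])/K[1,1],-1.]);d=W[:3,:3]@d
    return W[:3,3],d/np.linalg.norm(d)
def atz(c,at,z):
    o,d=ray(c,at);return o+d*(z-o[2])/d[2]
def proj(c,p):
    K,W,_=c;q=np.linalg.inv(W)@np.append(p,1);q=q[:3]
    return np.array([K[1,2]-K[1,1]*q[1]/-q[2],K[0,2]+K[0,0]*q[0]/-q[2]])
def tri(obs):
    A=np.zeros((3,3));b=np.zeros(3)
    for c,at in obs:
        o,d=ray(c,at);P=np.eye(3)-np.outer(d,d);A+=P;b+=P@o
    p=np.linalg.solve(A,b);return p,[np.round(proj(c,p)-at,1).tolist() for c,at in obs]
E
python3 - <<'E'
from h import *
np.set_printoptions(precision=4,suppress=True)
print(optics.camera_model("top").keys())
t=cam("top");s=cam("side")
for n,a,b in [("seat",(191.6,330.6),(189.2,300.1)),("pivot",(187.1,331.2),(196.6,300.5)),("grip",(190.3,307.9),(201.1,290.1)),("lid",(183,411),(177.5,315.8))]:
    print(n,*tri([(t,a),(s,b)]))
print(atz(t,(183,411),.027))
for n,a in [("tape",(232.6,228.2)),("bolt",(170.4,229.9)),("box",(239.6,411.9))]: print(n,atz(t,a,0))
im=cv2.imread("pics/top0.png")[140:240,260:460];cv2.imwrite("pics/top0c.png",cv2.resize(im,None,fx=4,fy=4,interpolation=2))
im=cv2.imread("pics/side0.png")[150:260,240:400];cv2.imwrite("pics/side0c.png",cv2.resize(im,None,fx=5,fy=5,interpolation=2))
E
```

```text
dict_keys(['camera_matrix', 'world_from_camera'])
seat [ 0.5696 -0.0143  0.1608] [[-1.5, -0.4], [0.2, 1.6]]
pivot [ 0.5795 -0.0194  0.1311] [[1.2, 0.3], [-0.2, -1.2]]
grip [0.5747 0.0523 0.1626] [[-1.7, -0.5], [0.3, 1.9]]
lid [ 0.6119 -0.2838  0.0295] [[-0.7, -0.2], [0.1, 0.7]]
[ 0.6098 -0.285   0.027 ]
tape [0.4534 0.3226 0.    ]
bolt [0.6643 0.3204 0.    ]
box [ 0.4247 -0.2877  0.    ]
```

View pics/top0c.png

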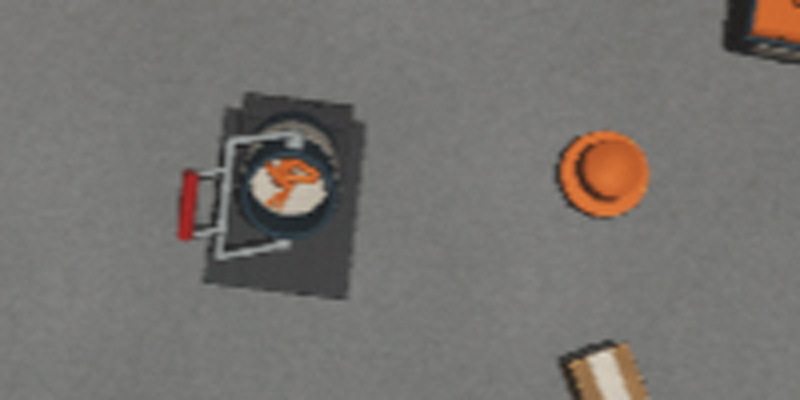

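View pics/side0c.png

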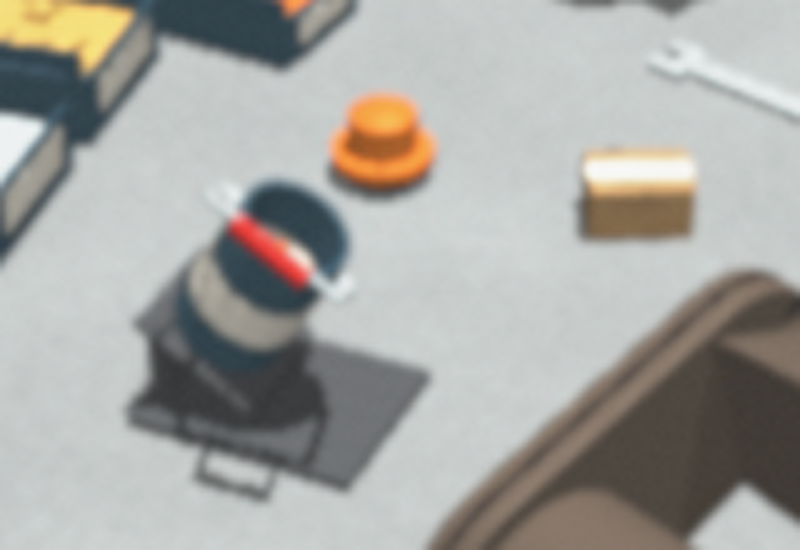

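```bash
cat >> h.py <<'E'
def plan(p,yaw=None):
    """shift (cm, tool axes) to p after turn; yaw = wanted world heading of tool y (mod pi)"""
    s=sensors.get_state();M=R.from_quat(s["tcp_rot"]).as_matrix();y=M[:,1];cur=np.arctan2(y[1],y[0])
    turn=0
    if yaw is not None:
        d=(yaw-cur+np.pi/2)%np.pi-np.pi/2   # world z turn
        turn=-d
        M=M@R.from_rotvec([turn,0,0]).as_matrix()
    sh=M.T@(np.array(p)-s["eef_pos"])*100
    print("yaw y",round(cur,4),"turn",round(turn,4),"q6",round(float(s["qpos"][5]),3),"shift after turn cm",np.round(sh,2), "tilt",np.round(M[:,0],4),"tcp",np.round(s["eef_pos"],4),"t",round(float(s["time"]),2))
E
python3 - <<'E'
from h import *
plan([.57,-.285,.23],np.pi/2-.1)
plan([.57,-.285,.23])
E
```

```text
yaw y 1.201 turn -0.2698 q6 -0.15 shift after turn cm [  0.13 -87.73  41.57] tilt [ 0.  0. -1.] tcp [0.2439 0.6294 0.2314] t 0.85
yaw y 1.201 turn 0 q6 -0.15 shift after turn cm [  0.13 -73.47  63.45] tilt [ 0.  0. -1.] tcp [0.2439 0.6294 0.2314] t 0.85
```

Emit:
arm_command([
  [[-2.5,0,0,-0.135],[-2.5,0,0,-0.135],[0,-4.87,2.31,0],[0,-4.87,2.31,0],[0,-4.87,2.31,0],[0,-4.87,2.31,0],[0,-4.87,2.31,0],[0,-4.87,2.31,0],[0,-4.87,2.31,0],[0,-4.87,2.31,0],[0,-4.87,2.31,0],[0,-4.87,2.31,0],[0,-4.87,2.31,0],[0,-4.87,2.31,0],[0,-4.87,2.31,0],[0,-4.87,2.31,0],[0,-4.87,2.31,0],[0,-4.87,2.31,0],[0,0,0,0]],
], grip=8.5)

```text
time: 3.22
eef_pos: [0.5344, -0.1858, 0.2809]
tcp_rot: [0.037, 0.706, -0.037, 0.706]
contact_force: [-0.4, -0.1, -0.2]
opening: 0.997
```

```bash
python3 - <<'E'
from h import *
np.set_printoptions(precision=4,suppress=True)
for c in ["wrist","side","top"]:
    st=sensors.get_state();im=optics.read_camera(c);cv2.imwrite(f"pics/{c}1.png",im)
    C=cam(c,st)
    for q in ["lid_center","canister_seat","bail_grip","bail_pivot"]:
        r=optics.place_of(c,q)[:2]
        print(c,q,[(np.round(d["at"],1).tolist(),round(d["conf"],2)) for d in r], atz(C,r[0]["at"],.027) if q=="lid_center" and r else "")
E
```

```text
wrist lid_center [] 
wrist canister_seat [([211.5, 497.3], 0.56)] 
wrist bail_grip [([197.8, 597.3], 0.87)] 
wrist bail_pivot [([215.8, 484.1], 0.92)] 
side lid_center [([177.2, 317.9], 0.68)] [ 0.6094 -0.2912  0.027 ]
side canister_seat [] 
side bail_grip [([202.4, 292.3], 0.67), ([198.5, 295.4], 0.42)] 
side bail_pivot [([202.3, 298.2], 0.61)] 
top lid_center [] 
top canister_seat [([192.1, 330.1], 0.61), ([259.9, 188.1], 0.51)] 
top bail_grip [([190.1, 310.3], 0.64)] 
top bail_pivot [([186.7, 331.9], 0.71)]
```

View pics/wrist1.png

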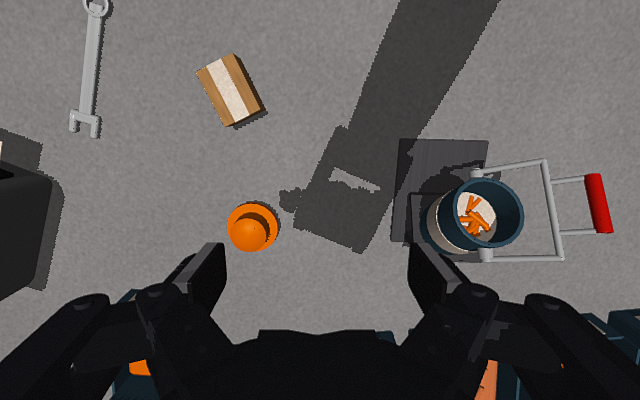

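The wrist view shows the lid flange centred near (226,254), the canister rim near (214,491), the bail crossbar corners at (161,547) and (258,561), and the roller ends at (175,592) and (233,605). I'll fit the canister model to these.

```bash
cat >> h.py <<'E'
def frame(yaw,lean=np.pi/6):
    z=np.array([-np.sin(lean)*np.cos(yaw),-np.sin(lean)*np.sin(yaw),np.cos(lean)])
    x=np.array([np.cos(lean)*np.cos(yaw),np.cos(lean)*np.sin(yaw),np.sin(lean)])
    return np.c_[x,np.cross(z,x),z]
def model(v):
    F=frame(v[3]);p=v[:3];r=lambda l:np.array([0,np.sin(v[4]),np.cos(v[4])])*l
    L={}
    for s,n in ((1,'p'),(-1,'n')):
        L['h'+n]=p+F@np.array([46*s,0,0])/1e3
        L['c'+n]=p+F@(np.array([48*s,0,0])+r(59))/1e3
        L['r'+n]=p+F@(np.array([26*s,0,0])+r(91))/1e3
    L['seat']=p+F@[0,0,.03]; L['rim']=p+F@[0,0,.015]; L['pivot']=p; L['grip']=p+F@r(91)/1e3
    return L
E
cat > fit.py <<'E'
from h import *
np.set_printoptions(precision=4,suppress=True)
st=sensors.get_state();w=cam("wrist",st);t=cam("top");s=cam("side")
# wrist image: up = toward robot (-x)
obs=[(w,'hn',(174,476),3),(w,'hp',(256,486),3),(w,'cn',(161,546),2),(w,'cp',(258,561),2),(w,'rn',(175,592),2),(w,'rp',(233,605),2),(w,'rim',(214.5,491),2),
(t,'grip',(190.2,309),2),(t,'pivot',(187,331.5),2),(t,'seat',(191.8,330.3),2),(s,'grip',(201.7,291.2),2),(s,'pivot',(200,299),3)]
def f(v):
    L=model(v);return np.concatenate([(proj(c,L[k])-np.array(a))/g for c,k,a,g in obs])
r=least_squares(f,[.58,-.019,.12,-.1,1.0],loss='soft_l1');v=r.x
print(v,r.cost);L=model(v)
for c,k,a,g in obs: print(k,np.round(proj(c,L[k])-a,1))
print(L['seat'],L['grip'],frame(v[3])[:,2])
np.save("v.npy",v)
print("lid",atz(w,(226,254.5),.017), tri([(w,(226,254.5)),(t,(182.5,411.5))]))
E
python3 fit.py
```

```text
[ 0.5844 -0.014   0.1223 -0.1351  0.9273] 6.143270490102923
hn [-2.  1.]
hp [2.6 0.5]
cn [-1.4 -1.8]
cp [2.3 0.5]
rn [0.6 0.4]
rp [ 0.6 -0.3]
rim [-3.9 -1.3]
grip [ 0.6 -4.9]
pivot [ 0.1 -1.9]
seat [-1. -1.]
grip [-0.   2.1]
pivot [-0.4 -1.9]
[ 0.5695 -0.012   0.1482] [0.5671 0.0618 0.1696] [-0.4954  0.0673  0.866 ]
lid [ 0.6116 -0.2784  0.017 ] (array([ 0.6134, -0.2847,  0.0135]), [[0.7, -3.7], [0.1, -1.6]])
```

```bash
python3 - <<'E'
s=open('fit.py').read()
i=s.index("(t,'grip'");j=s.index("]\ndef f")
s=s[:i]+"(t,'rp',(182.7,307),1),(t,'rn',(199.5,306.5),1),(t,'cp',(175,317.5),1),(t,'cn',(204.5,315),1),(t,'hp',(175.5,333.7),1),(t,'hn',(200.7,331.3),1),(s,'cp',(188,284.4),1),(s,'cn',(207.6,309),1),(s,'rp',(195,287),1),(s,'rn',(205,301),1)"+s[j:]
open('fit.py','w').write(s)
E
python3 fit.py
```

```text
[ 0.5812 -0.0211  0.1308 -0.1211  0.9772] 13.77335662471278
hn [-2.8 -2. ]
hp [ 4.4 -1.3]
cn [-2.3 -3.3]
cp [3.8 0.6]
rn [0.1 0. ]
rp [1.3 0.3]
rim [-3.5 -3.7]
rp [ 0.1 -0.6]
rn [-0.1 -1.5]
cp [-0.4 -0.7]
cn [ 0.3 -1.3]
hp [-2.2  0.1]
hn [ 0.9 -0.9]
cp [-0.5 -1.8]
cn [1.  0.7]
rp [-1.7  0.1]
rn [0.  1.1]
[ 0.5664 -0.0193  0.1568] [0.5651 0.0569 0.1749] [-0.4963  0.0604  0.866 ]
lid [ 0.6116 -0.2784  0.017 ] (array([ 0.6134, -0.2847,  0.0135]), [[0.7, -3.7], [0.1, -1.6]])
```

```bash
python3 - <<'E'
from h import *
v=np.load("v.npy");plan([.612,-.281,.13],np.pi/2+v[3])
E
sed -i "s/\[46\*s,0,0\]/[43*s,0,0]/; s/\[48\*s,0,0\]/[46*s,0,0]/" h.py; grep -n "\*s,0,0" h.py; python3 fit.py|head -1
```

```text
yaw y 1.4712 turn 0.0214 q6 -1.98 shift after turn cm [15.14 -8.82  8.93] tilt [ 0.e+00 -1.e-04 -1.e+00] tcp [ 0.534  -0.1827  0.2814] t 3.98
44:        L['h'+n]=p+F@np.array([43*s,0,0])/1e3
45:        L['c'+n]=p+F@(np.array([46*s,0,0])+r(59))/1e3
46:        L['r'+n]=p+F@(np.array([26*s,0,0])+r(91))/1e3
[ 0.5802 -0.0221  0.1326 -0.1187  1.0055] 8.429691095768229
```

Emit:
arm_command([
  [[2.5,-1.47,1.49,0.02],[2.5,-1.47,1.49,0],[2.5,-1.47,1.49,0],[2.5,-1.47,1.49,0],[2.5,-1.47,1.49,0],[2.5,-1.47,1.49,0],[0,0,0,0],[0,0,0,0],[0,0,0,0],[0,0,0,0]],
])

```text
time: 5.22
eef_pos: [0.613, -0.2806, 0.1328]
tcp_rot: [0.042, 0.705, -0.043, 0.706]
contact_force: [0.4, -0.3, -0.4]
opening: 0.998
```

```bash
python3 - <<'E'
from h import *
np.set_printoptions(precision=4,suppress=True)
c="wrist"
st=sensors.get_state();im=optics.read_camera(c);cv2.imwrite(f"pics/{c}2.png",im)
C=cam(c,st)
r=optics.place_of(c,"lid_center")[:2]
print([(np.round(d["at"],1).tolist(),round(d["conf"],2)) for d in r], [atz(C,q["at"],.027) for q in r],st["eef_pos"])
hsv=cv2.cvtColor(im,cv2.COLOR_BGR2HSV);m=cv2.inRange(hsv,(5,150,60),(22,255,255))
n,l,s,ce=cv2.connectedComponentsWithStats(m)
for i in np.argsort(-s[1:,4])[:3]+1: print(s[i],ce[i][::-1])
plan([.612,-.281,.13])
E
```

```text
[([196.4, 312.4], 0.55)] [array([ 0.6134, -0.2835,  0.027 ])] [ 0.613  -0.2806  0.1328]
[ 270  151   83   81 5283] [191.121  311.2801]
[ 114  360   46   40 1387] [382.3612 135.0202]
[272   0   1   1   1] [  0. 272.]
yaw y 1.4513 turn 0 q6 -2.031 shift after turn cm [ 0.23 -0.05 -0.08] tilt [ 0.0011 -0.0007 -1.    ] tcp [ 0.6128 -0.2806  0.1323] t 5.33
```

View pics/wrist2.png

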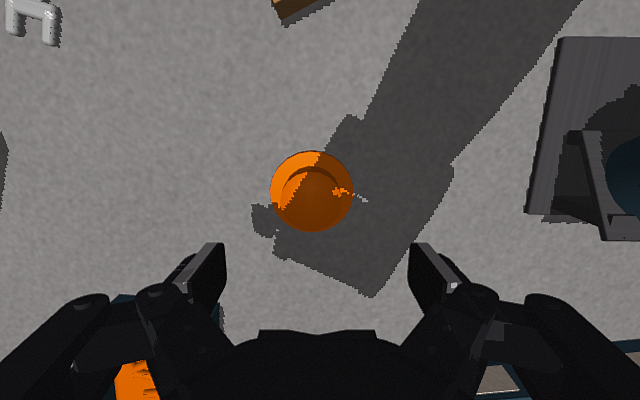

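Emit:
arm_command([
  [[2.7,-0.1,0,0],[2.7,-0.1,0,0],[2.7,-0.09,0,0],[2.6,0,0,0],[0,0,0,0],[0,0,0,0]],
])

```text
time: 6.08
eef_pos: [0.613, -0.284, 0.0256]
tcp_rot: [0.042, 0.705, -0.043, 0.706]
contact_force: [0.9, 0.6, -0.2]
opening: 0.997
```

Emit:
arm_command([
  [[0,0,0,0],[0,0,0,0],[0,0,0,0],[0,0,0,0],[0,0,0,0],[0,0,0,0],[0,0,0,0],[0,0,0,0]],
], grip=4.0, grip_force=25)

```text
time: 7.08
eef_pos: [0.6131, -0.2842, 0.0259]
tcp_rot: [0.042, 0.705, -0.043, 0.707]
contact_force: [-0.1, 0.5, 6.3]
opening: 0.552
```

Emit:
arm_command([
  [[-3,0,0,0],[-4,0,0,0],[-4,0,0,0],[-4,0,0,0],[-4,0,0,0],[-2,0,0,0],[0,0,0,0],[0,0,0,0],[0,0,0,0]],
])

```text
time: 8.2
eef_pos: [0.6113, -0.2831, 0.2315]
tcp_rot: [0.043, 0.707, -0.042, 0.704]
contact_force: [0.9, 0.1, -1.1]
opening: 0.553
```

```bash
python3 - <<'E'
from h import *
c="wrist"
st=sensors.get_state();im=optics.read_camera(c);cv2.imwrite(f"pics/{c}3.png",im)
v=np.load("v.npy");L=model(v);print(v,L['seat'])
plan(L['seat']+[0.02,0,.15],np.pi/2+v[3])
E
```

```text
[ 0.58015104 -0.02206901  0.13264533 -0.11871332  1.00554218] [ 0.56525661 -0.02029249  0.1586261 ]
yaw y 1.451 turn -0.0011 q6 -2.035 shift after turn cm [-7.61 25.81 -5.75] tilt [-0.0031  0.0021 -1.    ] tcp [ 0.6115 -0.2832  0.2319] t 8.25
```

View pics/wrist3.png

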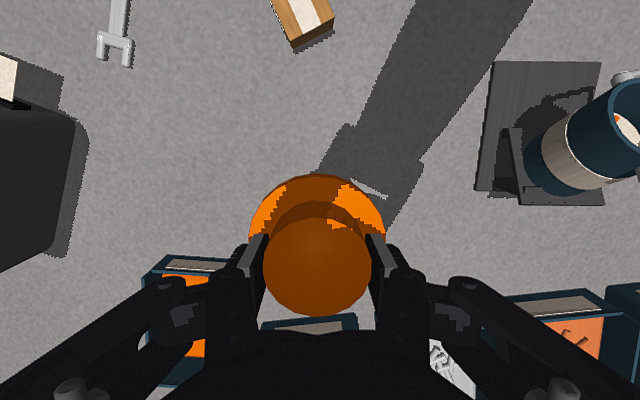

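Emit:
arm_command([
  [[-0.1,3.84,0.46,0],[-0.1,3.84,0.46,0],[-0.1,3.84,0.46,0],[-0.1,3.84,0.46,0],[-0.2,3.84,0.46,0],[-0.1,3.84,0.46,0],[-0.1,3.84,0.46,0],[0,0,0,0],[0,0,0,0],[0,0,0,0],[0,0,0,0]],
])

```text
time: 9.62
eef_pos: [0.6762, -0.0217, 0.2422]
tcp_rot: [0.043, 0.706, -0.043, 0.706]
contact_force: [0.0, -0.7, -0.7]
opening: 0.552
```

```bash
python3 - <<'E'
from h import *
np.set_printoptions(precision=4,suppress=True)
c="wrist"
st=sensors.get_state();im=optics.read_camera(c);cv2.imwrite(f"pics/{c}4.png",im)
np.savez("st4.npz",tcp_rot=st["tcp_rot"],eef_pos=st["eef_pos"])
w=cam(c,st)
for q in ["lid_center","canister_seat","bail_grip","bail_pivot"]:
    print(q,[(np.round(d["at"],1).tolist(),round(d["conf"],2)) for d in optics.place_of(c,q)[:2]])
L=model(np.load("v.npy"))
for k in L: print(k,proj(w,L[k]))
print(sensors.get_state()["eef_pos"],st["eef_pos"],st["time"])
cv2.imwrite("pics/wrist4c.png",cv2.resize(im[0:260,200:520],(800,650))[:600])
E
```

```text
lid_center []
canister_seat [([59.4, 307.9], 0.75)]
bail_grip [([30.3, 414.8], 0.57)]
bail_pivot [([83.0, 310.5], 0.68)]
hp [126.1405 299.6274]
cp [106.4446 374.9364]
rp [ 61.2227 423.5057]
hn [ 30.2918 301.0621]
cn [ -7.9344 368.4923]
rn [ -7.486 416.146]
seat [ 47.8154 298.057 ]
rim [ 62.8099 299.2932]
pivot [ 75.9726 300.3783]
grip [ 25.6546 419.6958]
[ 0.6763 -0.021   0.2424] [ 0.6762 -0.0217  0.2422] 9.625
```

View pics/wrist4c.png

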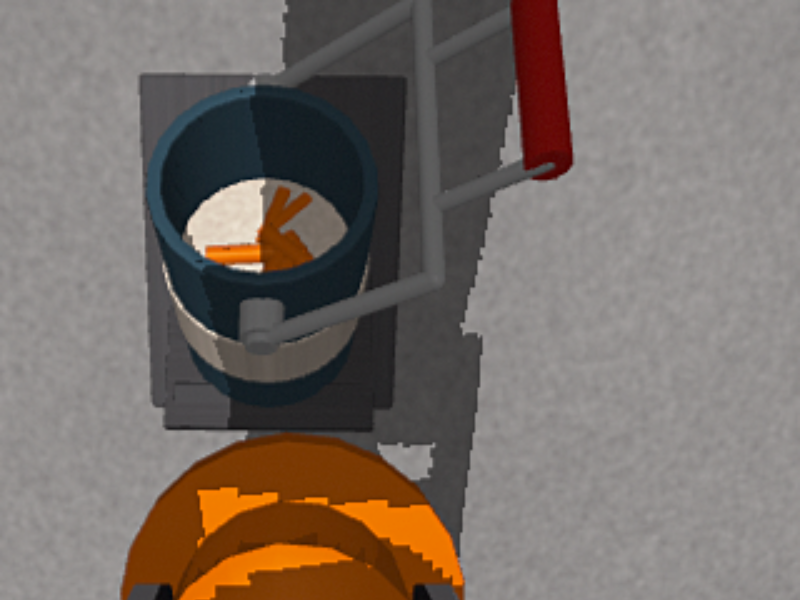

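```bash
cat > fit2.py <<'E'
from h import *
np.set_printoptions(precision=4,suppress=True)
z=np.load("st4.npz");w=cam("wrist",z);t=cam("top");s=cam("side")
obs=[(w,'hp',(134.5,305.5),2),(w,'cp',(111.5,374),1),(w,'rp',(66,419),1),
(t,'rp',(182.7,307),1.5),(t,'rn',(199.5,306.5),1.5),(t,'cp',(175,317.5),1.5),(t,'cn',(204.5,315),1.5),
(s,'cp',(188,284.4),1.5),(s,'cn',(207.6,309),1.5),(s,'rp',(195,287),1.5),(s,'rn',(205,301),1.5)]
ext=np.array([85/2.5,285/2.5,200+147/2.5,200+378/2.5])
a=np.linspace(0,2*np.pi,181)
def rimext(v):
    F=frame(v[3]);c=v[:3]+F@[0,0,.015]
    P=np.array([proj(w,c+.036*(F[:,0]*np.cos(x)+F[:,1]*np.sin(x))) for x in a])
    return np.array([P[:,0].min(),P[:,0].max(),P[:,1].min(),P[:,1].max()])
def f(v,o=None):
    L=model(v);return np.concatenate([(proj(c,L[k])-np.array(q))/g for c,k,q,g in (o or obs)]+[(rimext(v)-ext)])
for o in (obs,obs[:3]):
    r=least_squares(f,[.58,-.019,.12,-.1,1.0],loss='soft_l1',args=(o,));v=r.x
    L=model(v);print(v,r.cost,"seat",L['seat'])
    for c,k,q,g in o: print(k,np.round(proj(c,L[k])-q,1),end=' ')
    print("\next",rimext(v)-ext)
    if o is obs: np.save("v.npy",v)
E
python3 fit2.py
```

```text
[ 0.5861 -0.0191  0.1224 -0.1166  0.9105] 4.439410732083733 seat [ 0.5712 -0.0173  0.1484]
hp [-1.6 -0.2] cp [ 0.1 -0.3] rp [-0.5 -0.1] rp [-0.2 -0.1] rn [-0.4 -1. ] cp [-0.4 -0.8] cn [-1.  -1.1] cp [ 1.5 -2.1] cn [ 2.  -0.7] rp [-0.7 -0.3] rn [0.9 0.7] 
ext [-0.1687  0.862  -0.86    0.7444]
[ 0.5857 -0.019   0.1203 -0.1113  0.928 ] 0.7776148826079443 seat [ 0.5708 -0.0173  0.1463]
hp [-2.2  0.2] cp [-0.2  0.1] rp [ 0.1 -0.2] 
ext [ 0.022   0.3651 -0.3711  0.4439]
```

```bash
python3 - <<'E'
from h import *
plan([.5741,-.0177,.200],np.pi/2-.115)
E
```

```text
yaw y 1.4505 turn -0.0053 q6 -1.631 shift after turn cm [  4.24  -0.85 -10.19] tilt [ 1.e-04  0.e+00 -1.e+00] tcp [ 0.6763 -0.021   0.2424] t 9.88
```

Emit:
arm_command([
  [[0,-0.15,-2,-0.005],[0,-0.15,-2,0],[0.8,-0.15,-2,0],[0.8,-0.2,-2.1,0],[1.2,-0.2,-2.1,0],[1.4,0,0,0],[0,0,0,0],[0,0,0,0],[0,0,0,0]],
])

```text
time: 11.0
eef_pos: [0.5749, -0.0174, 0.201]
tcp_rot: [0.04, 0.705, -0.041, 0.706]
contact_force: [-0.3, 0.4, -1.2]
opening: 0.55
```

```bash
python3 - <<'E'
from h import *
st=sensors.get_state();print(st["contact_force"])
for c in ["wrist","side"]:
    im=optics.read_camera(c);cv2.imwrite(f"pics/{c}5.png",im)
plan([.5741,-.0177,.166])
im=cv2.imread("pics/side5.png")[130:250,230:390];cv2.imwrite("pics/side5c.png",cv2.resize(im,None,fx=4,fy=4,interpolation=2))
E
```

```text
[-0.28831266  0.39178987 -1.19829884]
yaw y 1.456 turn 0 q6 -1.663 shift after turn cm [ 3.48 -0.04 -0.05] tilt [ 1.e-03 -2.e-04 -1.e+00] tcp [ 0.5746 -0.0174  0.2008] t 11.1
```

View pics/wrist5.png

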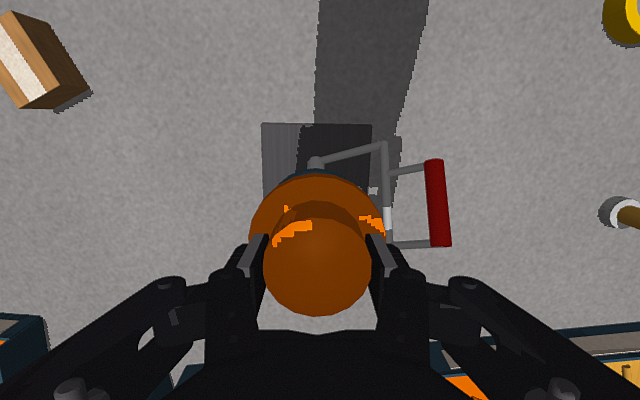

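View pics/side5c.png

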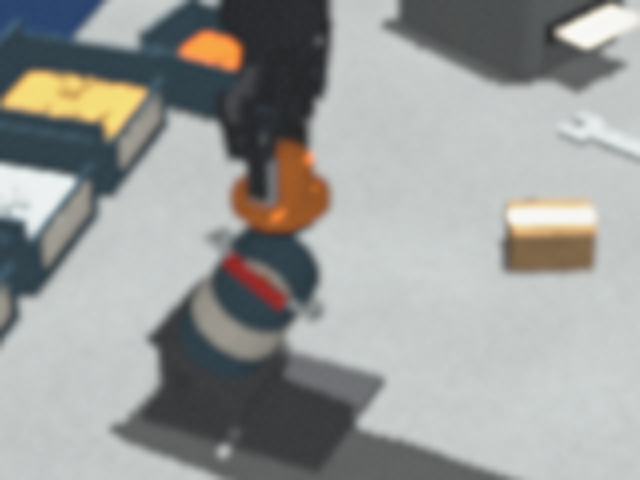

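The lid hangs centred over the mouth: the flange centre and the near hinge knob are both at about column 315. I'll lower it until the flange touches.

Emit:
arm_command([
  [[1,0,0,0],[1,0,0,0],[0.8,0,0,0],[0.2,0,0,0],[0.2,0,0,0],[0.2,0,0,0],[0.2,0,0,0],[0,0,0,0]],
])

```text
time: 12.1
eef_pos: [0.5742, -0.0173, 0.1652]
tcp_rot: [0.041, 0.706, -0.041, 0.706]
contact_force: [-2.4, 0.1, 2.8]
opening: 0.553
```

Emit:
arm_command([
  [[0.15,0,-0.1,0],[0.15,0,-0.1,0],[0.15,0,-0.1,0],[0.15,0,-0.1,0],[0.15,0,-0.1,0],[0.18,0,-0.08,0],[0,0,0,0]],
])

```text
time: 12.98
eef_pos: [0.5693, -0.0166, 0.1566]
tcp_rot: [0.041, 0.705, -0.041, 0.707]
contact_force: [-2.2, 1.1, 6.1]
opening: 0.551
```

```bash
python3 - <<'E'
from h import *
st=sensors.get_state();print(st["contact_force"])
for c in ["wrist","side"]:
    im=optics.read_camera(c);cv2.imwrite(f"pics/{c}6.png",im)
plan([.5741,-.0177,.166])
im=cv2.imread("pics/side6.png")[140:230,240:350];cv2.imwrite("pics/side6c.png",cv2.resize(im,None,fx=6,fy=6,interpolation=2))
im=cv2.imread("pics/wrist6.png")[120:350,210:480];cv2.imwrite("pics/wrist6c.png",cv2.resize(im,None,fx=2.5,fy=2.5,interpolation=2))
E
```

```text
[-2.18262506  1.05064582  6.11097205]
yaw y 1.4561 turn 0 q6 -1.664 shift after turn cm [-0.94 -0.06  0.49] tilt [ 3.2e-03 -2.0e-04 -1.0e+00] tcp [ 0.5693 -0.0166  0.1566] t 13.07
```

View pics/wrist6c.png

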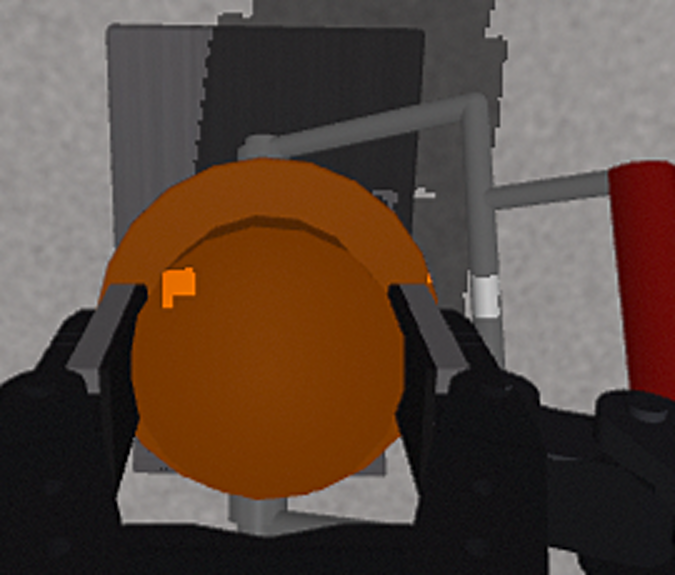

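View pics/side6c.png

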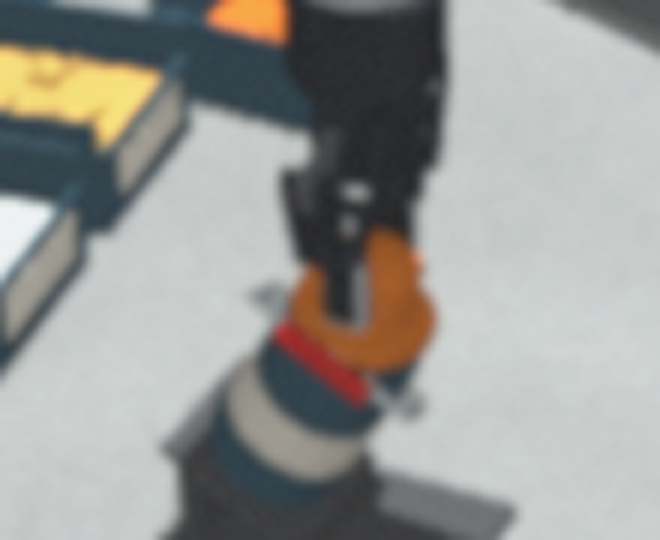

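Emit:
arm_command([
  [[0.18,-0.03,-0.08,0],[0.18,-0.03,-0.07,0],[0.18,-0.03,-0.07,0],[0.18,0,-0.06,0],[0.18,0,-0.06,0],[0.18,0,-0.05,0],[0,0,0,0],[0,0,0,0]],
])

```text
time: 14.08
eef_pos: [0.5655, -0.0168, 0.1458]
tcp_rot: [0.041, 0.705, -0.04, 0.707]
contact_force: [-2.4, 2.1, 5.7]
opening: 0.549
```

```bash
python3 - <<'E'
from h import *
st=sensors.get_state();print(st["contact_force"])
for c in ["wrist","side"]:
    im=optics.read_camera(c);cv2.imwrite(f"pics/{c}7.png",im)
plan([.5652,-.0177,.1458])
im=cv2.imread("pics/side7.png")[140:230,240:350];cv2.imwrite("pics/side7c.png",cv2.resize(im,None,fx=6,fy=6,interpolation=2))
im=cv2.imread("pics/wrist7.png")[120:350,210:480];cv2.imwrite("pics/wrist7c.png",cv2.resize(im,None,fx=2.5,fy=2.5,interpolation=2))
E
```

```text
[-2.35304653  2.06525615  5.70521858]
yaw y 1.4561 turn 0 q6 -1.666 shift after turn cm [-0.01 -0.1  -0.02] tilt [ 3.7e-03  3.0e-04 -1.0e+00] tcp [ 0.5655 -0.0168  0.1457] t 14.18
```

View pics/wrist7c.png

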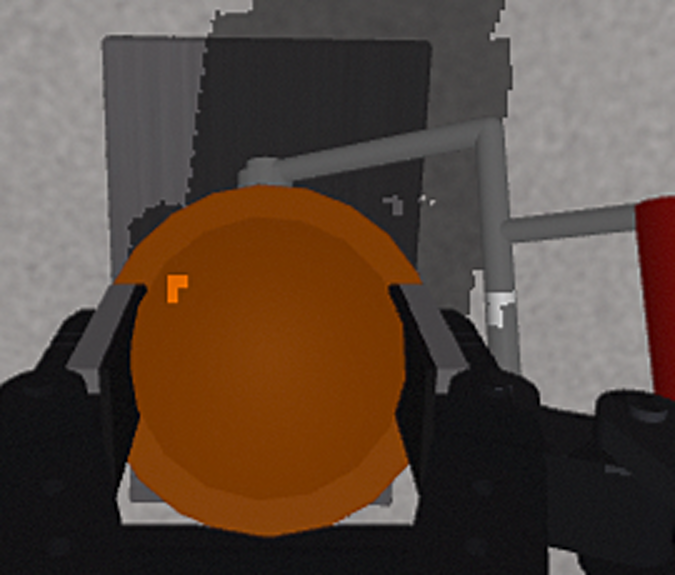

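View pics/side7c.png

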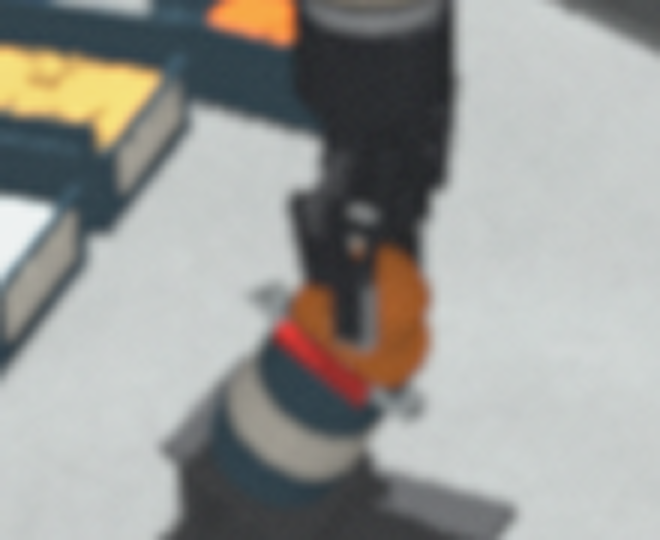

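Emit:
arm_command([
  [[0.1,-0.03,0.0,0],[0.1,-0.03,0.02,0],[0.1,-0.02,0.04,0],[0.1,0,0.05,0],[0,0,0,0]],
])

```text
time: 14.8
eef_pos: [0.5652, -0.0166, 0.1434]
tcp_rot: [0.041, 0.706, -0.04, 0.706]
contact_force: [-8.7, 5.6, 14.3]
opening: 0.553
```

Emit:
arm_command([
  [[0,0.08,0,0],[0,0.08,0,0],[0.08,0,0.04,0],[0,0,0,0]],
])

```text
time: 15.3
eef_pos: [0.5653, -0.0166, 0.1433]
tcp_rot: [0.04, 0.707, -0.041, 0.705]
contact_force: [-12.9, 1.2, 18.3]
opening: 0.548
```

```bash
python3 - <<'E'
from h import *
st=sensors.get_state();print(st["contact_force"],st["eef_pos"])
for c in ["wrist","side"]:
    im=optics.read_camera(c);cv2.imwrite(f"pics/{c}8.png",im)
im=cv2.imread("pics/side8.png")[140:230,240:350];cv2.imwrite("pics/side8c.png",cv2.resize(im,None,fx=6,fy=6,interpolation=2))
E
```

```text
[-12.89473461   1.20564361  18.272939  ] [ 0.56525954 -0.01658486  0.14329061]
```

View pics/wrist8.png

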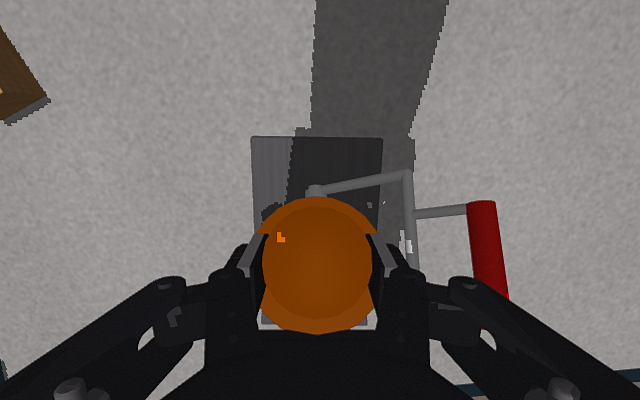

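View pics/side8c.png

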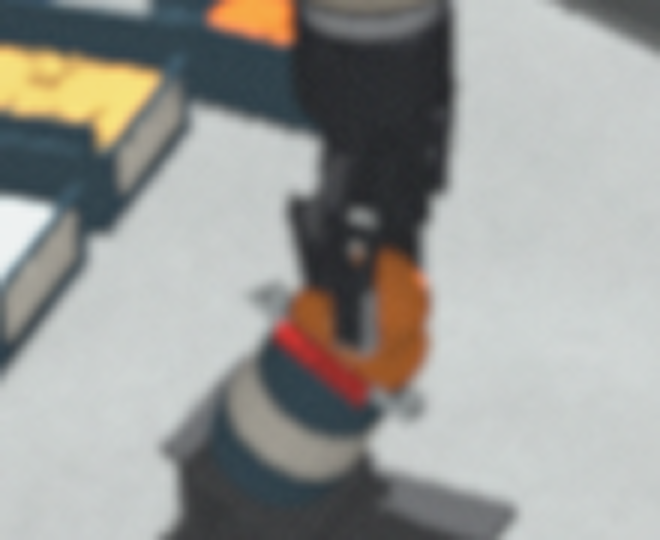

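Emit:
arm_command([
  [[-0.1,0,-0.05,0],[-0.05,0,0,0],[0,0,0,0],[0,0,0,0],[0,0,0,0]],
], grip=5.5)

```text
time: 16.02
eef_pos: [0.5653, -0.0164, 0.1406]
tcp_rot: [0.041, 0.706, -0.041, 0.706]
contact_force: [-0.1, -0.4, -0.3]
opening: 0.644
```

Emit:
arm_command([
  [[-1,0,0,0],[-2,0,0,0],[-3,0,0,0],[-3,0,0,0],[-2,0,3,0],[-1,0,4,0],[0,0,2,0],[0,0,0,0],[0,0,0,0],[0,0,0,0]],
], grip=0)

```text
time: 17.27
eef_pos: [0.6541, -0.0265, 0.2612]
tcp_rot: [0.041, 0.706, -0.041, 0.706]
contact_force: [-0.1, 0.0, -2.0]
opening: 0.551
```

```bash
python3 - <<'E'
from h import *
np.set_printoptions(precision=4,suppress=True)
st=sensors.get_state();print(st["contact_force"],st["eef_pos"],st["time"])
np.savez("st9.npz",tcp_rot=st["tcp_rot"],eef_pos=st["eef_pos"])
im=optics.read_camera("wrist");cv2.imwrite("pics/wrist9.png",im)
w=cam("wrist",st);L=model(np.load("v.npy"))
for q in ["lid_center","bail_grip"]: print(q,[(np.round(d["at"],1).tolist(),round(d["conf"],2)) for d in optics.place_of("wrist",q)[:2]])
for k in L: print(k,proj(w,L[k]).round(1),end=' ')
im=optics.read_camera("side");cv2.imwrite("pics/side9c.png",cv2.resize(im[140:230,240:350],None,fx=6,fy=6,interpolation=2))
E
```

```text
[-0.1309  0.0063 -2.0353] [ 0.6541 -0.0265  0.2612] 17.275
lid_center [([262.5, 319.7], 0.9)]
bail_grip [([70.9, 417.8], 0.75)]
hp [157.1 315.2] cp [142.3 378.1] rp [103.7 418.6] hn [ 70.7 315.6] cn [ 38.7 372.6] rn [ 41.2 412.7] seat [ 92.4 315.3] rim [102.8 315.3] pivot [112.2 315.4] grip [ 71.5 415.6]
```

View pics/wrist9.png

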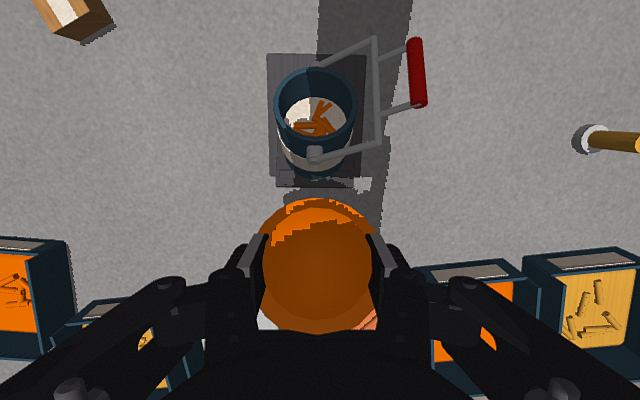

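View pics/side9c.png

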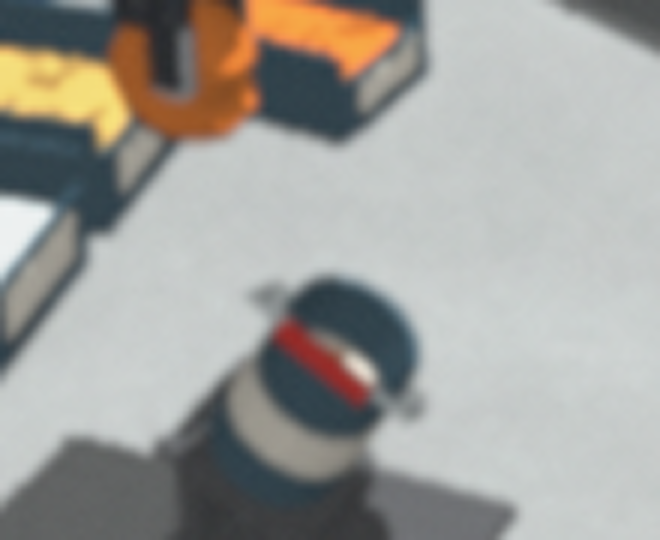

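Giving the shut command in the retract call closed the fingers on the lid again, so it came out with the gripper. It's still held in the same tilted pose: the flange spans rows 198–332, as it did when seated. I'll go back in along the canister's axis and this time retract before shutting the fingers.

```bash
python3 - <<'E'
from h import *
s=np.array([.5653,-.0166,.1433]);a=frame(-.115)[:,2]
plan(s+.05*a); plan(s+.05*a+[0,0,.03]);plan(s)
im=cv2.imread("pics/side9c.png")
E
python3 - <<'E'
import sys;sys.path.insert(0,'.')
from h import *
im=optics.read_camera("side");cv2.imwrite("pics/side10c.png",cv2.resize(im[120:180,240:310],None,fx=9,fy=9,interpolation=2))
E
```

```text
yaw y 1.456 turn 0 q6 -1.651 shift after turn cm [  7.45  -0.03 -11.47] tilt [ 1.e-04 -0.e+00 -1.e+00] tcp [ 0.6545 -0.0266  0.2611] t 17.48
yaw y 1.456 turn 0 q6 -1.651 shift after turn cm [  4.45  -0.03 -11.47] tilt [ 1.e-04 -0.e+00 -1.e+00] tcp [ 0.6545 -0.0266  0.2611] t 17.48
yaw y 1.456 turn 0 q6 -1.651 shift after turn cm [11.78 -0.03 -8.97] tilt [ 1.e-04 -0.e+00 -1.e+00] tcp [ 0.6545 -0.0266  0.2611] t 17.48
```

View pics/side10c.png

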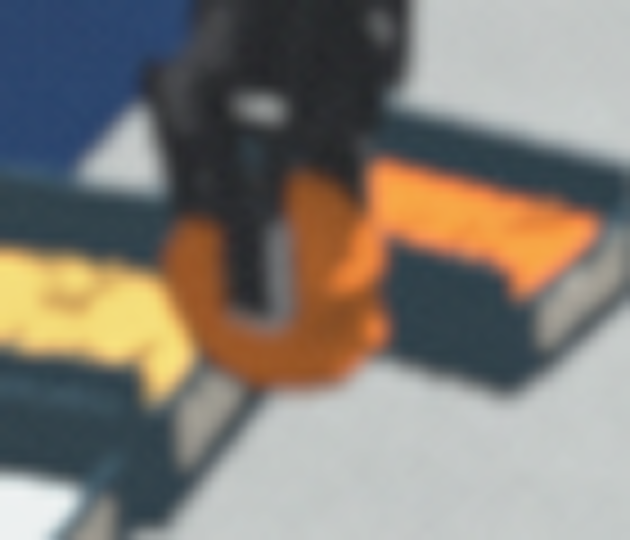

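Emit:
arm_command([
  [[0,0,-2.9,0],[0,0,-2.9,0],[1.4,0,-2.9,0],[3,0,-2.77,0],[3,0,0,0],[0,0,0,0],[0.87,0,0.5,0],[0.87,0,0.5,0],[0.87,0,0.5,0],[0.43,0,0.25,0],[0.43,0,0.25,0],[0,0,0,0]],
])

```text
time: 19.02
eef_pos: [0.5607, -0.0158, 0.1518]
tcp_rot: [0.041, 0.706, -0.041, 0.706]
contact_force: [-0.5, 1.0, -0.2]
opening: 0.552
```

Emit:
arm_command([
  [[0.26,0,0.15,0],[0.26,0,0.15,0],[0.2,0,0.1,0],[0.1,0,0.05,0],[0.1,0,0.05,0],[0,0,0,0]],
])

```text
time: 19.77
eef_pos: [0.5651, -0.0164, 0.144]
tcp_rot: [0.04, 0.707, -0.04, 0.705]
contact_force: [-5.2, 0.3, 4.8]
opening: 0.552
```

Emit:
arm_command([
  [[0.1,0,0.05,0],[0.1,0,0.05,0],[0,0,0,0]],
])

```text
time: 20.15
eef_pos: [0.5651, -0.0164, 0.144]
tcp_rot: [0.04, 0.708, -0.04, 0.704]
contact_force: [-12.4, 0.6, 14.4]
opening: 0.555
```

Emit:
arm_command([
  [[-0.15,0,-0.05,0],[-0.15,0,0,0],[0,0,0,0],[0,0,0,0],[0,0,0,0]],
], grip=5.8)

```text
time: 20.78
eef_pos: [0.5661, -0.0165, 0.1437]
tcp_rot: [0.041, 0.706, -0.041, 0.706]
contact_force: [0.8, 0.7, -0.5]
opening: 0.68
```

Emit:
arm_command([
  [[-1,0,0,0],[-2,0,0,0],[-3,0,0,0],[-3,0,0,0],[-2,0,3,0],[-1,0,4,0],[0,0,2,0],[0,0,0,0],[0,0,0,0],[0,0,0,0]],
])

```text
time: 22.02
eef_pos: [0.6549, -0.0266, 0.2644]
tcp_rot: [0.041, 0.706, -0.041, 0.706]
contact_force: [-1.3, -0.3, 0.2]
opening: 0.68
```

```bash
python3 - <<'E'
from h import *
np.set_printoptions(precision=4,suppress=True)
st=sensors.get_state();print(st["contact_force"],st["eef_pos"],st["time"])
np.savez("st9.npz",tcp_rot=st["tcp_rot"],eef_pos=st["eef_pos"])
im=optics.read_camera("wrist");cv2.imwrite("pics/wrist11.png",im)
w=cam("wrist",st);L=model(np.load("v.npy"))
for q in ["lid_center","bail_grip"]: print(q,[(np.round(d["at"],1).tolist(),round(d["conf"],2)) for d in optics.place_of("wrist",q)[:2]])
for k in L: print(k,proj(w,L[k]).round(1),end=' ')
cv2.imwrite("pics/wrist11c.png",cv2.resize(im[20:220,220:460],None,fx=3,fy=3,interpolation=2))
im=optics.read_camera("side");cv2.imwrite("pics/side11c.png",cv2.resize(im[140:230,240:350],None,fx=6,fy=6,interpolation=2))
E
```

```text
[-1.3047 -0.3498  0.2037] [ 0.6549 -0.0266  0.2644] 22.025
lid_center [([88.1, 317.1], 0.7)]
bail_grip [([67.5, 414.9], 0.91)]
hp [155.6 315.2] cp [140.8 377.3] rp [102.7 417.3] hn [ 70.2 315.6] cn [ 38.5 371.9] rn [ 40.9 411.6] seat [ 91.6 315.3] rim [101.9 315.4] pivot [111.2 315.4] grip [ 70.9 414.3]
```

View pics/wrist11c.png

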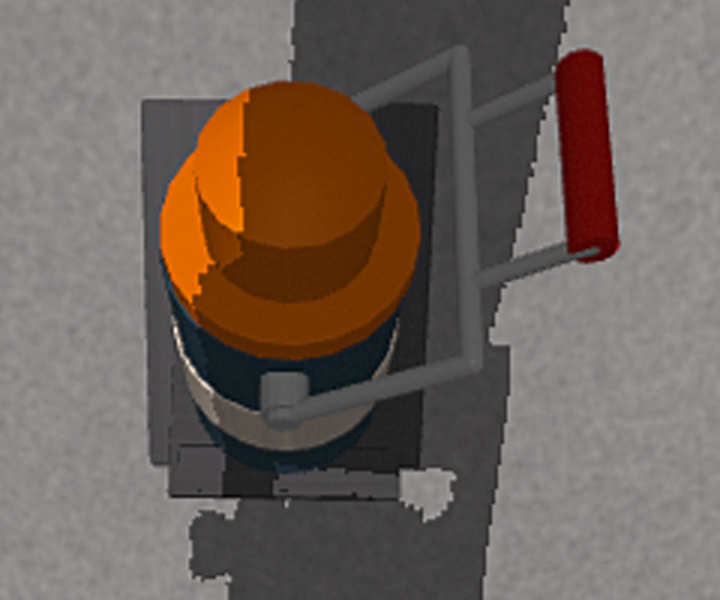

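View pics/side11c.png

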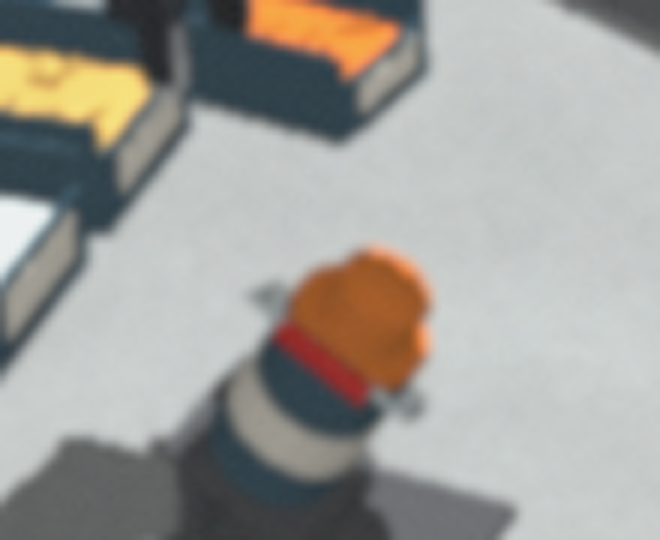

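```bash
cat > ov.py <<'E'
from h import *
v=np.load("v.npy");z=np.load("st9.npz");w=cam("wrist",z);F=frame(v[3]);L=model(v)
im=cv2.imread("pics/wrist11.png")
big=cv2.resize(im,None,fx=4,fy=4,interpolation=2)
for h,r in ((-5,36),(-15,36),(21,24),(27,14)):
    P=np.array([proj(w,L['seat']+F@np.array([r*np.cos(a),r*np.sin(a),h])/1e3)[::-1] for a in np.linspace(0,6.29,90)])
    cv2.polylines(big,[np.int32((P+.5)*4)],True,(255,255,0),1)
cv2.imwrite("pics/ov11.png",big[140:640,1000:1800])
E
python3 ov.py
```

```text
(no output)
```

View pics/ov11.png

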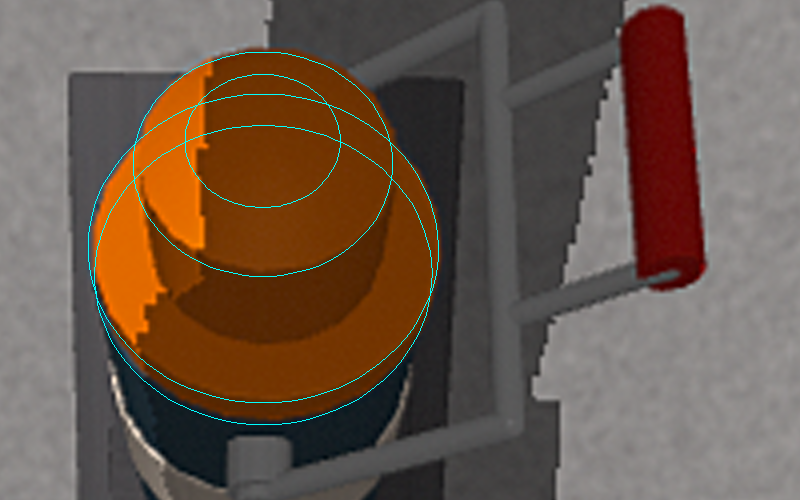

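```bash
cat > bail.py <<'E'
from h import *
np.set_printoptions(precision=2,suppress=True)
v=np.load("v.npy");p=v[:3];yw=-.115
U=np.array([np.cos(yw),np.sin(yw),0]);Y=np.array([-U[1],U[0],0])
def tcp(phi,off,drop=.014):
    return p+U*(-.5*.091*np.cos(phi))+Y*(.091*np.sin(phi)+off)+np.array([0,0,.866*.091*np.cos(phi)-drop])
if __name__=="__main__":
    plan(tcp(.92,.035)+[0,0,.08]);plan(tcp(.92,.035))
    prev=tcp(.92,.035)
    M=lambda d:(np.array([-d[2],d@Y,d@U])*100).round(2)
    for ph in np.r_[.92,np.arange(.84,-.05,-.08)]:
        q=tcp(ph,.0205);print(round(ph,2),M(q-prev),q.round(4));prev=q
E
python3 bail.py
```

```text
yaw y 1.456 turn 0 q6 -1.651 shift after turn cm [ 2.8  10.71 -9.71] tilt [ 0. -0. -1.] tcp [ 0.66 -0.03  0.26] t 22.23
yaw y 1.456 turn 0 q6 -1.651 shift after turn cm [10.8  10.71 -9.72] tilt [ 0. -0. -1.] tcp [ 0.66 -0.03  0.26] t 22.23
0.92 [-0.   -1.45  0.  ] [0.57 0.08 0.16]
0.84 [-0.49 -0.46 -0.28] [0.57 0.07 0.16]
0.76 [-0.45 -0.51 -0.26] [0.56 0.07 0.17]
0.68 [-0.42 -0.55 -0.24] [0.56 0.06 0.17]
0.6 [-0.38 -0.58 -0.22] [0.56 0.06 0.17]
0.52 [-0.33 -0.62 -0.19] [0.55 0.05 0.18]
0.44 [-0.29 -0.65 -0.17] [0.55 0.04 0.18]
0.36 [-0.25 -0.67 -0.14] [0.55 0.04 0.18]
0.28 [-0.2  -0.69 -0.11] [0.55 0.03 0.18]
0.2 [-0.15 -0.71 -0.09] [0.55 0.02 0.19]
0.12 [-0.1  -0.72 -0.06] [0.54 0.02 0.19]
0.04 [-0.05 -0.73 -0.03] [0.54 0.01 0.19]
-0.04 [-0.   -0.73 -0.  ] [0.54 0.   0.19]
```

Emit:
arm_command([
  [[0,2.7,-1,0],[0,2.7,-2.9,0],[0,2.7,-2.9,0],[0,2.6,-2.9,0],[2.8,0,0,0],[2,0,0,0],[2,0,0,0],[0,0,0,0],[0,0,0,0]],
], grip=0)

```text
time: 23.35
eef_pos: [0.5721, 0.0903, 0.1965]
tcp_rot: [0.041, 0.706, -0.041, 0.706]
contact_force: [-0.3, -0.2, 0.4]
opening: -0.003
```

```bash
python3 - <<'E'
from bail import *
im=optics.read_camera("wrist");cv2.imwrite("pics/wrist12.png",im)
plan(tcp(.92,.035));print(sensors.get_state()["opening"])
E
```

```text
yaw y 1.4555 turn 0 q6 -1.474 shift after turn cm [ 4.08  0.03 -0.15] tilt [ 0. -0. -1.] tcp [0.57 0.09 0.2 ] t 23.4
0.0038408404284179234
```

View pics/wrist12.png

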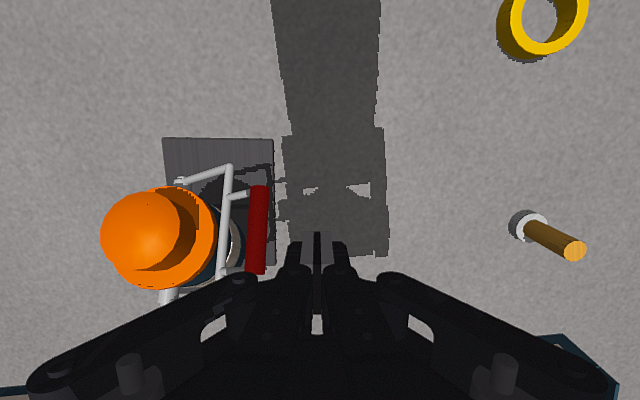

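Seen from the wrist, the knuckles splay widely along the jaw axis. I'll turn the tool 90° so the narrow 22 mm side of the fingers faces the roller.

Emit:
arm_command([
  [[0,0,0,-0.175],[0,0,0,-0.175],[0,0,0,-0.175],[0,0,0,-0.175],[0,0,0,-0.175],[0,0,0,-0.175],[0,0,0,-0.175],[0,0,0,-0.175],[0,0,0,-0.17],[0,0,0,0],[0,0,0,0],[0,0,0,0]],
])

```text
time: 24.9
eef_pos: [0.5683, 0.1352, 0.1936]
tcp_rot: [-0.468, 0.557, 0.431, 0.534]
contact_force: [-0.1, 0.5, 0.9]
opening: 0.001
```

```bash
python3 - <<'E'
from bail import *
st=sensors.get_state()
im=optics.read_camera("wrist");cv2.imwrite("pics/wrist13.png",im)
w=cam("wrist",st)
print([(np.round(d["at"],1).tolist(),round(d["conf"],2)) for d in optics.place_of("wrist","bail_grip")[:2]], proj(w,model(v)['grip']),proj(w,model(v)['rp']),proj(w,model(v)['rn']))
plan(tcp(.92,.031,.012))
E
```

```text
[([91.3, 289.9], 0.59)] [ 91.15 290.65] [ 91.21 242.54] [ 91.09 332.15]
yaw y 2.9502 turn 0 q6 -2.838 shift after turn cm [ 3.8  -1.09 -4.48] tilt [ 0.01 -0.06 -1.  ] tcp [0.57 0.14 0.19] t 25.0
```

View pics/wrist13.png

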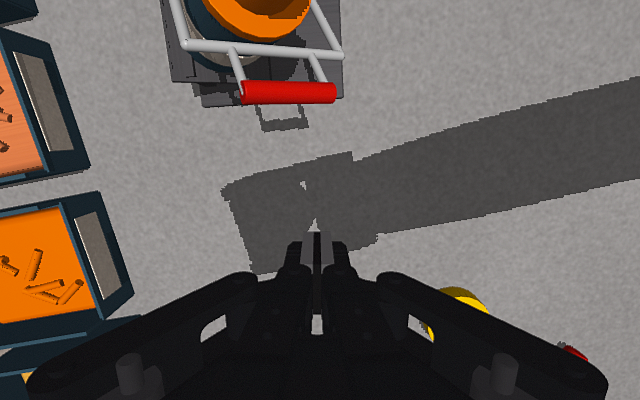

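The wrist turned toward the last joint's stop, so I'll back away from it and use the opposite orientation.

Emit:
arm_command([
  [[-1,0,0,0.17],[-1,0,0,0.17],[0,0,0,0]],
])

```text
time: 25.38
eef_pos: [0.5685, 0.1367, 0.2142]
tcp_rot: [-0.372, 0.621, 0.332, 0.605]
contact_force: [-0.3, -0.5, 0.0]
opening: 0.003
```

```bash
python3 - <<'E'
from bail import *
plan(tcp(.92,.031,.012),-.115)
E
```

```text
yaw y 2.613 turn -0.4136 q6 -2.501 shift after turn cm [ 5.89 -0.69 -4.59] tilt [ 0.01 -0.06 -1.  ] tcp [0.57 0.14 0.21] t 25.38
```

Emit:
arm_command([
  [[0,0,0,0.17],[0,0,0,0.17],[0,0,0,0.17],[0,0,0,0.17],[0,0,0,0.17],[0,0,0,0.17],[0,0,0,0.17],[0,0,0,0.17],[0,0,0,0.17],[0,0,0,0.17],[0,0,0,0.17],[0,0,0,0.17],[0,0,0,0.17],[0,0,0,0.17],[0,0,0,0.17],[0,0,0,0.17],[0,0,0,0],[0,0,0,0]],
])

```text
time: 27.62
eef_pos: [0.5676, 0.137, 0.2127]
tcp_rot: [-0.513, -0.455, 0.538, -0.49]
contact_force: [0.2, 0.3, -0.5]
opening: -0.003
```

```bash
python3 - <<'E'
from bail import *
plan(tcp(.92,.031,.012),-.115)
st=sensors.get_state();Mx=R.from_quat(st["tcp_rot"]).as_matrix();np.set_printoptions(precision=3,suppress=True);print(Mx)
E
```

```text
yaw y -0.1051 turn 0.0099 q6 0.218 shift after turn cm [5.75 0.79 4.61] tilt [ 0.01 -0.06 -1.  ] tcp [0.57 0.14 0.21] t 27.62
[[ 0.006  0.994 -0.105]
 [-0.06  -0.105 -0.993]
 [-0.998  0.013  0.059]]
```

Emit:
arm_command([
  [[1.5,0.2,1.1,0.01],[1.5,0.2,1.1,0],[1.5,0.2,1.2,0],[1.25,0.19,1.2,0],[0,0,0,0],[0,0,0,0]],
])

```text
time: 28.38
eef_pos: [0.571, 0.0871, 0.1589]
tcp_rot: [-0.517, -0.451, 0.541, -0.487]
contact_force: [-0.6, -0.2, 0.2]
opening: 0.001
```

```bash
python3 - <<'E'
from bail import *
st=sensors.get_state();Mx=R.from_quat(st["tcp_rot"]).as_matrix()
im=optics.read_camera("wrist");cv2.imwrite("pics/wrist14.png",im)
np.set_printoptions(precision=2,suppress=True)
plan(tcp(.92,.031,.012));plan(tcp(.92,.0165,.012))
prev=tcp(.92,.0165,.012)
for ph in np.arange(.84,-.05,-.08):
    q=tcp(ph,.0165,.012);print(round(ph,2),Mx.T@(q-prev)*100,q);prev=q
E
```

```text
yaw y -0.1183 turn 0 q6 0.151 shift after turn cm [ 0.1  -0.05  0.05] tilt [ 0.01 -0.06 -1.  ] tcp [0.57 0.09 0.16] t 28.43
yaw y -0.1183 turn 0 q6 0.151 shift after turn cm [ 0.19 -0.05  1.5 ] tilt [ 0.01 -0.06 -1.  ] tcp [0.57 0.09 0.16] t 28.43
0.84 [-0.46 -0.27  0.49] [0.57 0.07 0.16]
0.76 [-0.43 -0.25  0.53] [0.56 0.06 0.17]
0.68 [-0.39 -0.23  0.57] [0.56 0.06 0.17]
0.6 [-0.34 -0.21  0.61] [0.56 0.05 0.18]
0.52 [-0.3  -0.19  0.64] [0.55 0.05 0.18]
0.44 [-0.25 -0.16  0.66] [0.55 0.04 0.18]
0.36 [-0.21 -0.14  0.68] [0.55 0.03 0.18]
0.28 [-0.16 -0.11  0.7 ] [0.55 0.03 0.19]
0.2 [-0.11 -0.08  0.71] [0.55 0.02 0.19]
0.12 [-0.06 -0.05  0.72] [0.54 0.01 0.19]
0.04 [-0.01 -0.03  0.73] [0.54 0.01 0.19]
-0.04 [0.04 0.   0.73] [ 0.54 -0.    0.19]
```

View pics/wrist14.png

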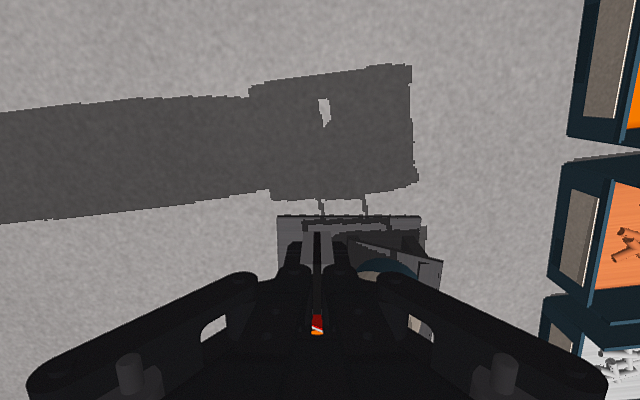

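Emit:
arm_command([
  [[0.1,-0.03,0.75,0],[0.1,-0.02,0.75,0],[-0.46,-0.27,0.49,0],[-0.43,-0.25,0.53,0],[-0.39,-0.23,0.57,0],[-0.34,-0.21,0.61,0],[-0.3,-0.19,0.64,0],[0,0,0,0]],
])

```text
time: 29.42
eef_pos: [0.5534, 0.0458, 0.1783]
tcp_rot: [-0.516, -0.451, 0.541, -0.487]
contact_force: [-0.1, 0.3, 0.2]
opening: -0.002
```

```bash
python3 - <<'E'
from bail import *
st=sensors.get_state();print(st["contact_force"],st["eef_pos"])
im=optics.read_camera("side");cv2.imwrite("pics/side15c.png",cv2.resize(im[130:230,230:350],None,fx=5,fy=5,interpolation=2))
im=optics.read_camera("top");cv2.imwrite("pics/top15c.png",cv2.resize(im[140:240,270:400],None,fx=5,fy=5,interpolation=2))
plan(tcp(.52,.0165,.012))
E
```

```text
[-0.1   0.34  0.24] [0.55 0.05 0.18]
yaw y -0.1187 turn 0 q6 0.075 shift after turn cm [-0.1   0.05 -0.06] tilt [ 0.01 -0.06 -1.  ] tcp [0.55 0.05 0.18] t 29.52
```

View pics/side15c.png

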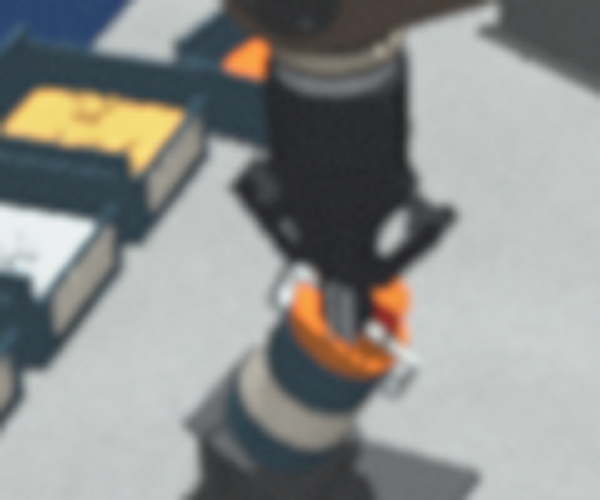

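View pics/top15c.png

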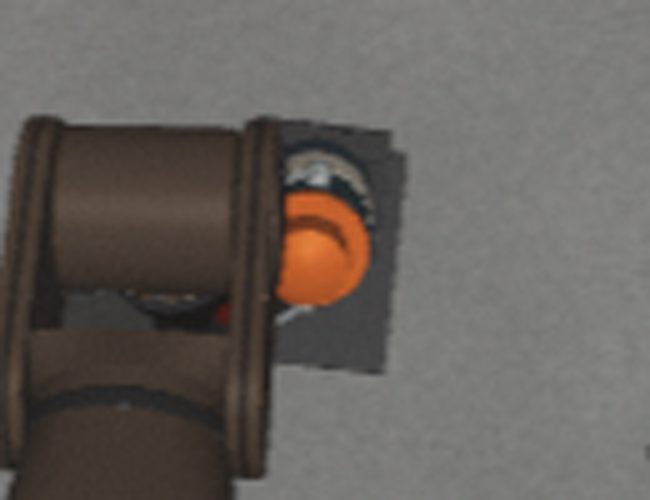

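Emit:
arm_command([
  [[-0.25,-0.16,0.7,0],[-0.21,-0.14,0.72,0],[-0.16,-0.11,0.74,0],[0,0,0,0]],
])

```text
time: 30.02
eef_pos: [0.5468, 0.0254, 0.1858]
tcp_rot: [-0.516, -0.451, 0.541, -0.487]
contact_force: [-0.7, -0.4, 0.1]
opening: 0.0
```

```bash
python3 - <<'E'
from bail import *
print(sensors.get_state()["contact_force"])
im=optics.read_camera("side");cv2.imwrite("pics/side16c.png",cv2.resize(im[130:230,230:350],None,fx=5,fy=5,interpolation=2))
im=optics.read_camera("wrist");cv2.imwrite("pics/wrist16.png",im)
plan(tcp(.28,.0165,.012))
E
```

```text
[-0.67 -0.43  0.07]
yaw y -0.1184 turn 0 q6 0.035 shift after turn cm [-0.08  0.03 -0.2 ] tilt [ 0.01 -0.06 -1.  ] tcp [0.55 0.03 0.19] t 30.12
```

View pics/side16c.png

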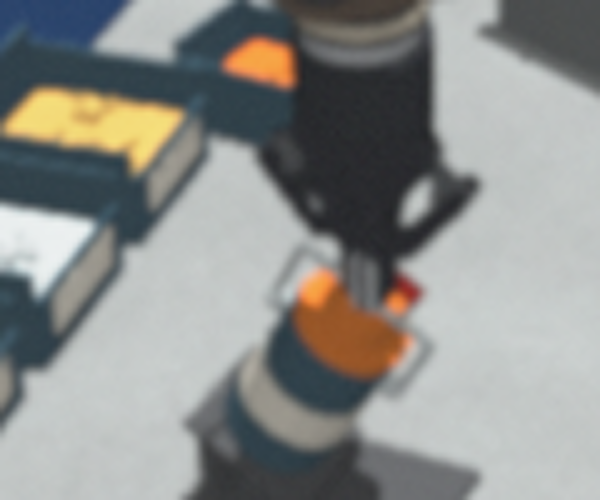

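View pics/wrist16.png

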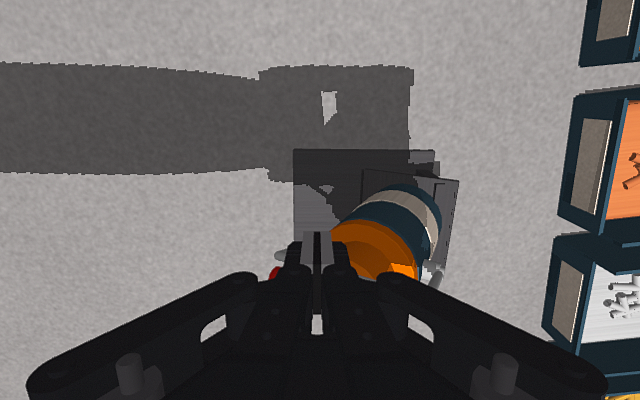

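Emit:
arm_command([
  [[-0.11,-0.08,0.5,0],[-0.08,-0.06,0.5,0],[0,0,0,0]],
])

```text
time: 30.5
eef_pos: [0.5442, 0.0163, 0.1883]
tcp_rot: [-0.516, -0.452, 0.541, -0.487]
contact_force: [-0.7, 0.5, 0.5]
opening: 0.0
```

```bash
python3 - <<'E'
from bail import *
im=optics.read_camera("side");cv2.imwrite("pics/side17c.png",cv2.resize(im[150:210,270:330],None,fx=10,fy=10,interpolation=2))
im=optics.read_camera("top");cv2.imwrite("pics/top17c.png",cv2.resize(im[150:230,290:370],None,fx=7,fy=7,interpolation=2))
for c in ("side","top"):
  for q in ("bail_grip","lid_center"): print(c,q,[(np.round(d["at"],1).tolist(),round(d["conf"],2)) for d in optics.place_of(c,q)[:2]])
C=cam("side");np.set_printoptions(precision=1,suppress=True)
for ph in (.6,.5,.4,.3,.2,.1,0): u=v.copy();u[4]=ph;L=model(u);print(ph,proj(C,L['grip']),proj(C,L['rn']),proj(C,L['cn']),proj(C,L['cp']))
E
```

```text
side bail_grip [([195.9, 297.4], 0.55)]
side lid_center [([192.7, 303.8], 0.82)]
top bail_grip [([197.2, 327.6], 0.4)]
top lid_center [([187.6, 334.3], 0.5)]
0.6 [192.  300.5] [197.8 308. ] [204.4 312.3] [184.4 286.3]
0.5 [189.5 302.5] [195.3 310. ] [202.8 313.5] [182.8 287.6]
0.4 [187.1 304.4] [192.9 311.9] [201.3 314.7] [181.3 288.9]
0.3 [184.9 306.3] [190.6 313.7] [199.9 315.9] [179.9 290. ]
0.2 [182.8 308. ] [188.5 315.4] [198.5 316.9] [178.6 291.2]
0.1 [180.9 309.6] [186.6 317. ] [197.2 317.9] [177.3 292.2]
0 [179.2 311. ] [184.9 318.4] [196.1 318.8] [176.3 293.2]
```

View pics/side17c.png

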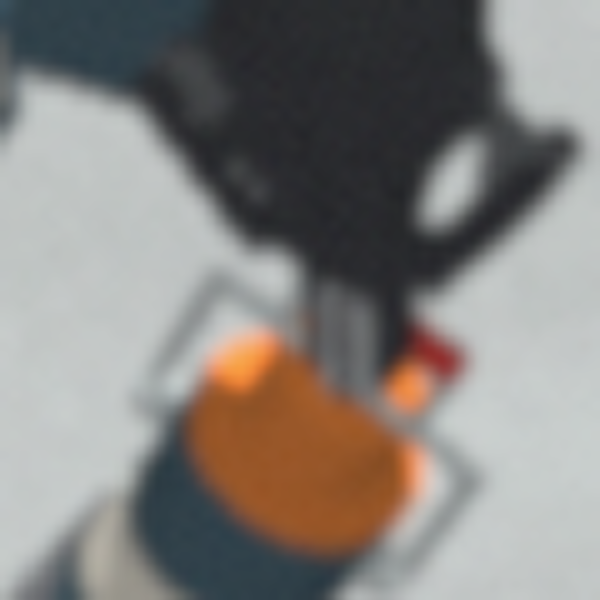

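View pics/top17c.png

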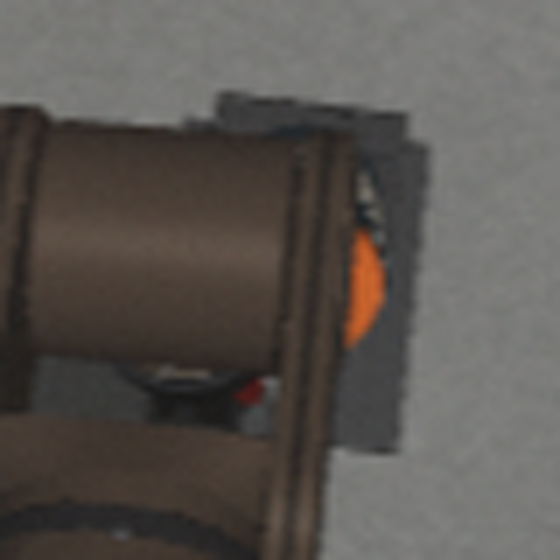

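The crossbar corners put the bail at about 0.17 rad, with the roller still ahead of the fingers. I'll push on to centre.

Emit:
arm_command([
  [[-0.05,-0.03,0.5,0],[-0.03,-0.02,0.5,0],[0,0,0.4,0],[0,0,0.3,0],[0,0,0,0]],
])

```text
time: 31.42
eef_pos: [0.5415, -0.0008, 0.1897]
tcp_rot: [-0.516, -0.451, 0.541, -0.487]
contact_force: [0.3, 0.9, -0.2]
opening: -0.002
```

```bash
python3 - <<'E'
from bail import *
st=sensors.get_state();print(st["contact_force"],((st["eef_pos"]-p)@Y)*1000)
im=optics.read_camera("side");cv2.imwrite("pics/side18c.png",cv2.resize(im[150:210,270:330],None,fx=10,fy=10,interpolation=2))
E
```

```text
[ 0.33  0.92 -0.23] 13.05288435423722
```

View pics/side18c.png

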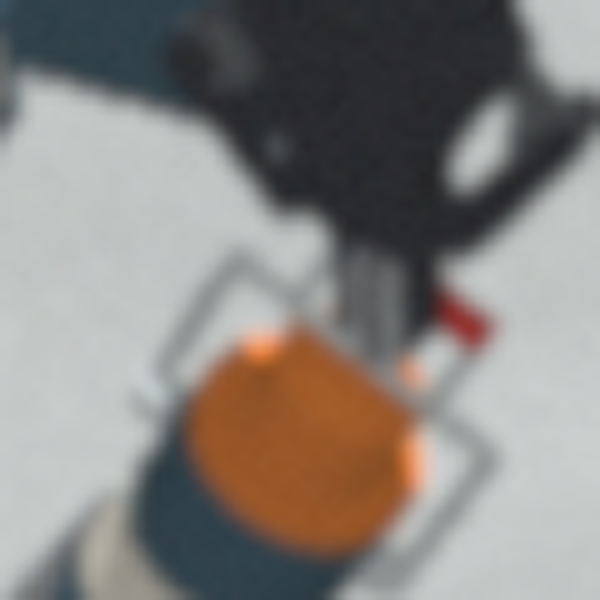

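Emit:
arm_command([
  [[0,0,-1,0],[0,0,-2,0],[0,0,-3,0],[-2,0,-4,0],[-3,0,-4,0],[-3,0,-3,0],[0,0,0,0],[0,0,0,0],[0,0,0,0]],
])

```text
time: 32.6
eef_pos: [0.5605, 0.172, 0.2578]
tcp_rot: [-0.516, -0.452, 0.542, -0.486]
contact_force: [-0.4, 0.6, -0.2]
opening: -0.002
```

```bash
python3 - <<'E'
from bail import *
st=sensors.get_state();print(st["contact_force"],st["eef_pos"])
im=optics.read_camera("side");cv2.imwrite("pics/side19c.png",cv2.resize(im[150:210,270:330],None,fx=10,fy=10,interpolation=2))
im=optics.read_camera("top");cv2.imwrite("pics/top19c.png",cv2.resize(im[150:230,290:370],None,fx=7,fy=7,interpolation=2))
im=optics.read_camera("wrist");cv2.imwrite("pics/wrist19.png",im)
for c in ("side","top"):
  for q in ("bail_grip","lid_center"): print(c,q,[(np.round(d["at"],1).tolist(),round(d["conf"],2)) for d in optics.place_of(c,q)[:2]])
u=v.copy();u[4]=0;L=model(u)
for c in ("side","top"): print({k:proj(cam(c),L[k]).round(1).tolist() for k in ('rp','rn','cp','cn','grip','seat')})
E
```

```text
[-0.4   0.59 -0.17] [0.56 0.17 0.26]
side bail_grip [([179.7, 308.2], 0.51)]
side lid_center [([190.0, 302.9], 0.65)]
top bail_grip [([196.4, 334.3], 0.51)]
top lid_center [([190.1, 330.7], 0.62), ([248.0, 465.3], 0.37)]
{'rp': [173.5, 303.7], 'rn': [184.9, 318.4], 'cp': [176.3, 293.2], 'cn': [196.1, 318.8], 'grip': [179.2, 311.0], 'seat': [192.3, 301.6]}
{'rp': [189.6, 331.5], 'rn': [206.6, 329.6], 'cp': [179.0, 332.5], 'cn': [208.3, 329.2], 'grip': [198.2, 330.6], 'seat': [190.2, 331.0]}
```

View pics/side19c.png

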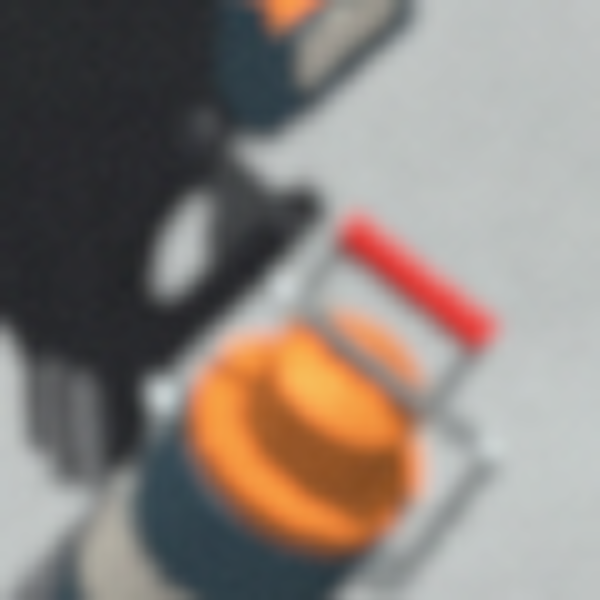

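View pics/top19c.png

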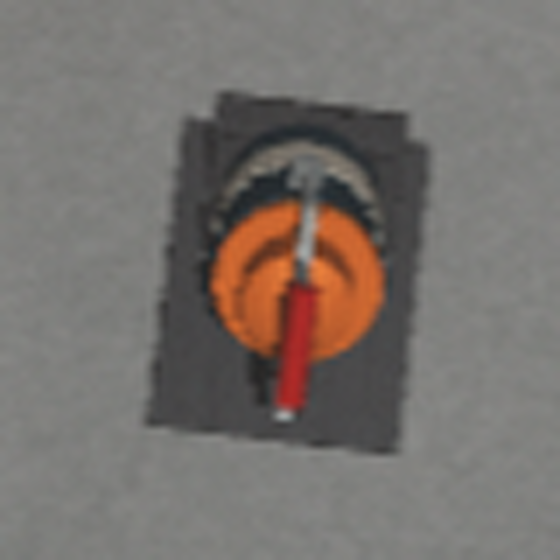

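View pics/wrist19.png

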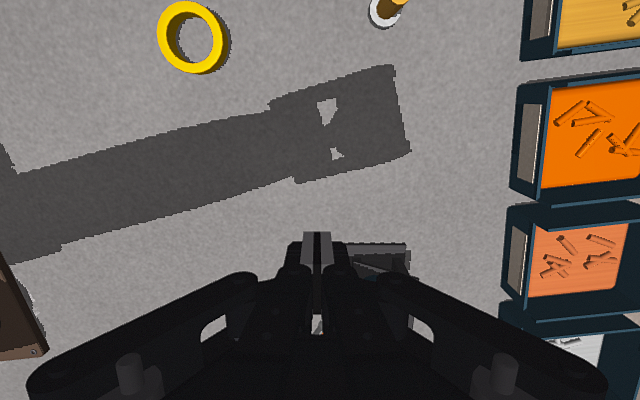

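Emit:
arm_command([
  [[-3,0,0,0],[-4,0,0,0],[-4,0,0,0],[-1,0,4,0],[0,0,4,0],[0,0,4,0],[0,0,4,0],[0,0,4,0],[0,0,4,0],[0,0,4,0],[0,0,0,0],[0,0,0,0],[0,0,0,0]],
])

```text
time: 34.58
eef_pos: [0.5273, -0.0963, 0.3958]
tcp_rot: [-0.516, -0.452, 0.54, -0.487]
contact_force: [0.2, 0.0, -0.5]
opening: 0.003
```

```bash
python3 - <<'E'
from bail import *
st=sensors.get_state();print(st["contact_force"],st["eef_pos"])
im=optics.read_camera("wrist");w=cam("wrist",st)
big=cv2.resize(im,None,fx=4,fy=4,interpolation=2);cl=big.copy()
u=v.copy();u[4]=0;L=model(u);F=frame(u[3])
for h,r in ((-5,36),(-15,36),(21,24)):
    P=np.array([proj(w,L['seat']+F@np.array([r*np.cos(a),r*np.sin(a),h])/1e3)[::-1] for a in np.linspace(0,6.29,90)])
    cv2.polylines(big,[np.int32((P+.5)*4)],True,(255,255,0),1)
for a,b in (('rp','rn'),('cp','cn')): cv2.line(big,*[tuple(int((t+.5)*4) for t in proj(w,L[k])[::-1]) for k in (a,b)],(255,255,0),1)
c=(proj(w,L['seat'])*4).astype(int);print(c/4)
y0=max(0,c[0]-280);x0=max(0,c[1]-380)
cv2.imwrite("pics/ov20.png",big[y0:y0+560,x0:x0+760])
im=optics.read_camera("top");cv2.imwrite("pics/top20.png",im)
E
```

```text
[ 0.17  0.02 -0.49] [ 0.53 -0.1   0.4 ]
[ 86.75 343.  ]
```

View pics/ov20.png

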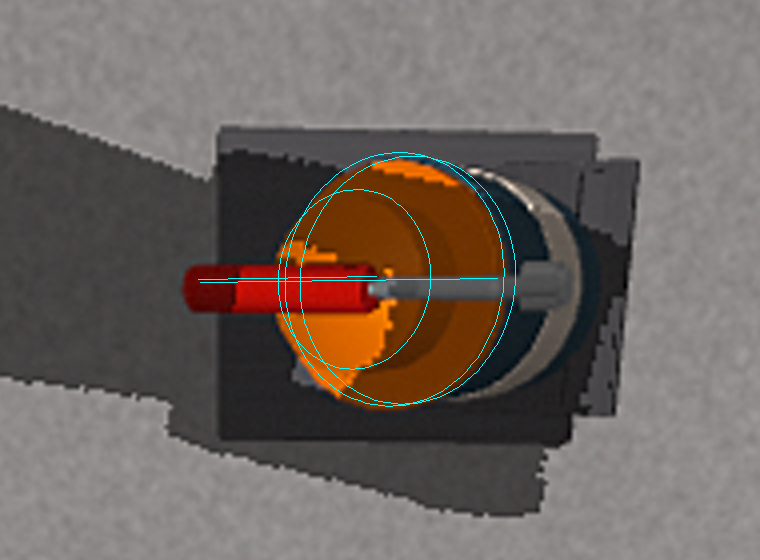

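View pics/top20.png

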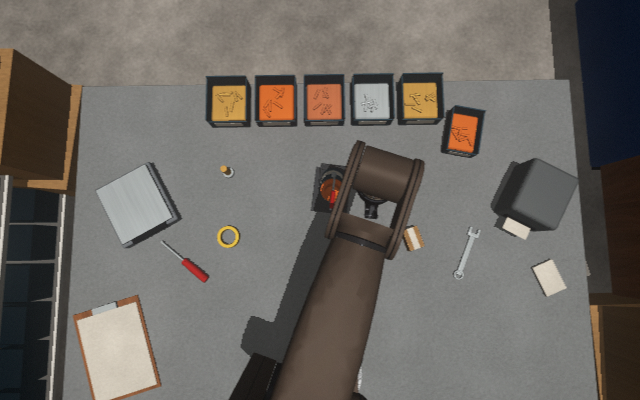

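```bash
python3 -c "
from plant import ctrl
print(ctrl.sign_off())"
```

```text
the job is handed in; nothing more can be done
None
```

The lid is on the canister and the bail is over centre across it; I handed the job in at about 35 s, but no verdict is reported.

**What I did**
1. I gripped the lid by its boss, lowered it until the flange touched the high side of the rim, and let it pivot between the pads into the 30° lean. I then pressed it home along the canister's axis with about 19 N.
2. I pushed the bail's roller over with shut fingers, from about 0.92 rad open to centre, then backed the arm clear.

**Last checks**
- **Lid:** with the bail still open, the model drawn over the wrist picture fitted the seated lid to about 1 mm. After the bail was shut it still fitted to about 1–2 mm.
- **Bail:** the crossbar and roller lie straight across the middle of the lid, at about -0.02 to -0.05 rad.
- **Surroundings:** the gripper was clear of everything with about 0 N contact force, and in the top picture the other things looked unmoved.

**What went wrong or disagreed**
- On the first release I shut the fingers while still around the boss, so the lid came back out with the gripper. I put it back and released it properly.
- One 90° wrist turn went the wrong way and ran to the last joint's limit (-2.838 of -2.84). The tool was left tilted 0.06 rad, and I finished the job like that.
- I never saw the expected 4–10 N while the bail crossed the bevel. Force was only read between moves, so that the bail is shut rests on the pictures alone.

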